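Load the clay tumbler and set it going

ROBOT

A 7-joint arm with a two-finger parallel gripper is mounted at the origin on the work surface. World frame = base frame: x ahead of the robot, y to its left, z up, the work surface at z = 0. Lengths are in m, angles in degrees, forces in N, time in s.
With the tool pointing down it reaches from about 0.4 to 0.85 m from the base axis. Payload 4.4 kg.
Tool frame: the origin (TCP) lies midway between the tips of the shut fingers; the grasp point (between the pads) lies 19 mm behind it; z points along the fingers, y is the line along which they close (so a half turn about z gives the same grasp; the last joint's range is limited). The gripper opens to 94 mm and grips with 3 to 60 N. Pads are 16 mm wide; open, the fingers measure 119 mm over their backs; the gripper's body (75 mm by 177 mm) begins 78 mm behind the grasp point.
Start: joints at [-75.619, 36.005, 2.206, 86.941, -1.547, 57.084, -1.146], TCP at [0.202, 0.618, 0.172] pointing down, gripper open.
Joint ranges: [-175.42, 175.42], [-21.48, 121.26], [-71.46, 75.88], [10.55, 141.38], [-63.04, 243.04], [13.31, 113.54], [-168.57, 168.57]. Speed limits (degrees/s): [147.25, 147.25, 180, 180, 180, 180, 180].

INTERFACE

Orientations are given as [roll, pitch, yaw] about the fixed x, y, z axes, in that order (R = Rz(yaw) Ry(pitch) Rx(roll)).
In Python, from plant import env, imaging gives the robot as it stands.
- The arm moves only by the tool step_arm, never from a script. Its argument "plan" is a list of rows, each an object of numbers: "gripper": the opening in per cent of the stroke, from 0 (shut) to 100 (fully open); "dx", "dy", "dz": the shift along the world's x, y, z in mm; "roll": the turn about the world's z in degrees. A call has exactly 5 rows; each row shifts and turns the commanded pose from where the row before left it; what a row does not reach is not made up. A row lasts 1/8 s, in which the tool goes at most 62.5 mm and 10.7 degrees, less where a joint would pass 70% of its speed; a pose out of reach is approached as far as the arm can. A call is refused whole if a number of a shift passes 62.5 or a number of a turn 10.7, either way. A call with a gripper value outside its range is refused whole. The fingers move at their own pace and stop on an object; the grip force is fixed at half the most. Time passes only in rows, so rows that do not move let the fingers close, or fill a call up. It gives the time, the measured TCP pose, the force, the opening and the grip force at its end, in the units of the state.
- env.state(): the state, without advancing time (a new reading comes with each control period).
- imaging.grab_frame(name): name is "scene" or "side" or "wrist"; returns the picture (420x560x3 uint8, blue, green, red); there is no depth.
- imaging.calibration(name): a dict with "fx", "fy", "cx", "cy" (pixels), "k1" (the pictures are not rectified: a ray, as slopes to the right and down, at radius r is drawn at 1 + k1 r^2 times it, then the intrinsics apply), "R" (3x3) and "t" (3): a world point X has camera coordinates R X + t. Camera axes: x right, y down, z forward; pixel columns grow to the right and rows downward; lengths in m; the calibration is good to about 2 mm. A picture is of the moment at which its call begins: read the wrist's pose just before it. calibration takes no time and is no camera call; for the wrist camera it gives the pose at the moment of the call.
- env.sign_off(): hands the job in; it is judged then, once.
The state is a dict: "clock": time; "joint_pos": joint angles; "joint_vel": joint speeds; "effort": joint torques, N m; "ee_pos": TCP position; "ee_rot": TCP orientation; "ft_force": force on the tool from outside, world axes, zero at the start; "wrist_torque": the same for the moment, N m; "width": opening from 0.0 (shut) to 1.0 (fully open); "grasp_force": force on a finger pad.
Only numpy, scipy, OpenCV 4.12 (cv2) and the standard library are available. Lean on these libraries where they do the work, as an engineer would, in place of code of your own. Each camera call takes 0.05 s, during which the arm holds its last target. There are 200 camera calls.

TASK

Load the tumbler and set it going: press its discharge gate fully down and swing the hood up and over until its spring holds it fully open; then put every clay blank into the tub, tipping in those on the sorting tray and adding the ones lying about the table. With all of them in, swing the hood fully shut again, and last turn the timer knob clockwise about a quarter turn or more. Leave the empty tray standing flat on the table, and do not disturb the paint pots and the glue.

Things in the scene. Friction and masses are not known exactly. Their poses are not given: they have to be found in the camera images.
- tumbler: bench vibratory tumbler, fixed to the table on the robot's left. Origin under the centre of its plinth, at table height; x along the tub's length, away from the robot (turned up to 0.15 rad), y to its hinge side (robot's left), z up. A control box 84 (x) x 70 (y) mm, top 140 mm high, stands at x +80, y -155 mm. Overall it reaches x -175 to +145, y -190 to +165 mm
- tub_floor (a point): centre of the tub's inner floor, 75 mm above the table, over the tumbler's origin; axes as the tumbler's. The open-topped tub is 220 (x) x 140 (y) mm inside, 240 x 160 mm outside, its rim 160 mm above the table; the long bottom edges are bevelled; rubber lined. The end nearest the robot has the discharge outlet, 60 mm wide and 50 mm high, closed by the gate
- gate_top (a point): middle of the top face of the discharge gate's black T handle (34 mm in the tumbler's x, 56 mm in y, 12 mm high), outside the tub's end nearest the robot: x -145.5 mm, y 0 of the tumbler; 164 mm above the table when the gate is fully down, higher by the gate's joint value. The steel guides beside it (y +-42 mm) reach 169 mm
- gate (a joint): how far the sliding discharge gate is raised, in m: 0 fully down (shut), 0.035 fully up; starts 0.020 to 0.034 up. Friction of about 4 N keeps it where it is; press down on its handle to shut it
- hood (a joint): angle of the tumbler's hood, rad: 0 shut, lying over the tub (as it starts); 1.8 fully open on its stop, standing upright beyond the tub on its hinge side. A tension spring on its far end draws it shut below about 1.1 rad and open above that; let go, it runs to one end or the other. About 7 N at the handle moves it from shut, 5 N from open
- hood_handle (a point): middle of the hood's handle, a round steel bar 12 mm thick along the tumbler's x, 88 mm clear between its posts, 39 mm clear above the hood, 26 mm in from the free edge; 233 mm above the table when shut. At angle a it is at y = -0.152 cos a + 0.065 sin a, z = 0.152 sin a + 0.065 cos a (m, tumbler's axes) from the hinge. The point's frame turns with the hood
- hood_hinge (a point): point on the hood's hinge line (along the tumbler's x) at mid length: x 0, y +95, z 168 mm of the tumbler. The hood is a sheet-metal cover 236 mm long (x), 178 mm from hinge to free edge, with a 26 mm deep rim; its top is 188 mm above the table when shut
- timer (a joint): angle of the timer knob in rad, 0 (off) to 2.6, growing clockwise seen from above; starts at 0. It stays where it is left (friction 0.04 N m)
- timer_grip (a point): on the timer knob's axis at the height to grip, 177 mm above the table, on top of the control box: x +80, y -155 mm of the tumbler. The knob is a 44 mm disc 8 mm thick with an upright bar 42 mm long, 14 mm wide, reaching 7 mm above and 25 mm below this point; the bar lies along this point's x axis, which turns with the knob (the tumbler's x when off)
- tray: aluminium sorting tray, 0.22 kg, 150 (x) x 120 (y) mm, walls 36 mm high, walls and floor 4 mm thick. Origin under the middle of its floor. Its +x end, pointing roughly to the robot's left, has no wall: things pour out there at a tilt of about 40 degrees. Behind its back wall is a wooden handle (x -75 to -147 mm), 16 mm wide, underside 20 mm and top 44 mm above the table
- blank_t0: clay blank, a round disc 34 mm across, 14 mm thick, fired clay, 26 g; origin at the centre of its underside as built, z through its thickness (it may come to lie either way up or lean); starts flat on the tray's floor; absent (None) in some runs
- blank_t1: clay blank, a square tile 30 x 30 mm, 14 mm thick, fired clay, 26 g; origin at the centre of its underside as built, z through its thickness (it may come to lie either way up or lean); starts flat on the tray's floor; absent (None) in some runs
- blank_t2: clay blank, a round disc 34 mm across, 14 mm thick, fired clay, 26 g; origin at the centre of its underside as built, z through its thickness (it may come to lie either way up or lean); starts flat on the tray's floor; absent (None) in some runs
- blank_t3: clay blank, a square tile 30 x 30 mm, 14 mm thick, fired clay, 26 g; origin at the centre of its underside as built, z through its thickness (it may come to lie either way up or lean); starts flat on the tray's floor; absent (None) in some runs
- blank_t4: clay blank, a round disc 34 mm across, 14 mm thick, fired clay, 26 g; origin at the centre of its underside as built, z through its thickness (it may come to lie either way up or lean); starts flat on the tray's floor; absent (None) in some runs
- blank_b0: clay blank, a round disc 34 mm across, 14 mm thick, fired clay, 26 g; origin at the centre of its underside as built, z through its thickness (it may come to lie either way up or lean); starts flat on the table to the right of the tray or beyond it, seen from the robot; absent (None) in some runs
- blank_b1: clay blank, a square tile 30 x 30 mm, 14 mm thick, fired clay, 26 g; origin at the centre of its underside as built, z through its thickness (it may come to lie either way up or lean); starts flat on the table to the right of the tray or beyond it, seen from the robot; absent (None) in some runs
- blank_b2: clay blank, a round disc 34 mm across, 14 mm thick, fired clay, 26 g; origin at the centre of its underside as built, z through its thickness (it may come to lie either way up or lean); starts flat on the table to the right of the tray or beyond it, seen from the robot; absent (None) in some runs
- blank_b3: clay blank, a square tile 30 x 30 mm, 14 mm thick, fired clay, 26 g; origin at the centre of its underside as built, z through its thickness (it may come to lie either way up or lean); starts flat on the table to the right of the tray or beyond it, seen from the robot; absent (None) in some runs
- pot_a: full paint pot with a black cap (green paint), 48 mm across, 65 mm high, standing near the blanks; origin under its centre; not to be disturbed
- pot_b: full paint pot with a black cap (blue paint), 48 mm across, 65 mm high, standing near the blanks; origin under its centre; not to be disturbed
- pot_c: full paint pot with a black cap (red paint), 48 mm across, 65 mm high, standing near the blanks; origin under its centre; not to be disturbed
- glue: white glue bottle, 40 mm across, 72 mm high, standing beyond the blanks; origin under its centre; not to be disturbed
Not all that is in view belongs to the job. Leave any red, white or yellow look-alike of the blank_b3 alone.

How it is judged (in metres and radians):
On the way, in this order (a step that is already met when the one before it is completed fails the run):
1. the discharge gate is fully down and the hood stands fully open (value of joint gate below 0.004 m and value of joint hood above 1.7 rad), for 0.3 s.
2. the sorting tray is tipped over the tub (angle between tray's own z axis and vertical above 0.4 rad and height (world z) of tray above 0.12 m and horizontal distance between tray and tub_floor below 0.25 m), for 0.1 s.
3. every clay blank is in the tub (x of blank_t0 in the frame of tumbler between -0.115 and 0.115 m and y of blank_t0 in the frame of tumbler between -0.075 and 0.075 m and z of blank_t0 in the frame of tumbler between 0.06 and 0.15 m and x of blank_t1 in the frame of tumbler between -0.115 and 0.115 m and y of blank_t1 in the frame of tumbler between -0.075 and 0.075 m and z of blank_t1 in the frame of tumbler between 0.06 and 0.15 m and x of blank_t2 in the frame of tumbler between -0.115 and 0.115 m and y of blank_t2 in the frame of tumbler between -0.075 and 0.075 m and z of blank_t2 in the frame of tumbler between 0.06 and 0.15 m and x of blank_t3 in the frame of tumbler between -0.115 and 0.115 m and y of blank_t3 in the frame of tumbler between -0.075 and 0.075 m and z of blank_t3 in the frame of tumbler between 0.06 and 0.15 m and x of blank_t4 in the frame of tumbler between -0.115 and 0.115 m and y of blank_t4 in the frame of tumbler between -0.075 and 0.075 m and z of blank_t4 in the frame of tumbler between 0.06 and 0.15 m and x of blank_b0 in the frame of tumbler between -0.115 and 0.115 m and y of blank_b0 in the frame of tumbler between -0.075 and 0.075 m and z of blank_b0 in the frame of tumbler between 0.06 and 0.15 m and x of blank_b1 in the frame of tumbler between -0.115 and 0.115 m and y of blank_b1 in the frame of tumbler between -0.075 and 0.075 m and z of blank_b1 in the frame of tumbler between 0.06 and 0.15 m and x of blank_b2 in the frame of tumbler between -0.115 and 0.115 m and y of blank_b2 in the frame of tumbler between -0.075 and 0.075 m and z of blank_b2 in the frame of tumbler between 0.06 and 0.15 m and x of blank_b3 in the frame of tumbler between -0.115 and 0.115 m and y of blank_b3 in the frame of tumbler between -0.075 and 0.075 m and z of blank_b3 in the frame of tumbler between 0.06 and 0.15 m), for 0.3 s.
4. the hood is fully shut over them (all of step 3 and value of joint hood below 0.05 rad), for 0.3 s.
5. the timer knob is turned clockwise about a quarter turn or more (value of joint timer above 1.3 rad), for 0.2 s.
At the end, for the whole second after the job is handed in: every blank present lies inside the tub below its rim (origin within 115 mm along and 75 mm across of the tub's centre, 60 to 150 mm above the table), gate within 4 mm of shut, hood within 0.05 rad of shut, timer past 1.3 rad, tray upright (within 0.06 rad) with its floor on the table and at rest (all of step 4 and value of joint gate below 0.004 m and value of joint timer above 1.3 rad and angle between tray's own z axis and vertical below 0.06 rad and height (world z) of tray below 0.006 m and linear speed of tray below 0.02 m/s); the robot touches nothing.
It fails at once if a paint pot or the glue bottle is pushed more than 30 mm or knocked over (distance of any of pot_a, pot_b, pot_c, glue from where it was at the start of the episode above 0.03 m or angle between any of pot_a, pot_b, pot_c, glue's own z axis and vertical above 0.5 rad).
Of blank_t0, blank_t1, blank_t2, blank_t3, blank_t4 only 3 to 5 are there at a start; the rules pass over those that are not, and their reading is None.
Of blank_b0, blank_b1, blank_b2, blank_b3 only 2 to 4 are there at a start; the rules pass over those that are not, and their reading is None.
At some moment in a run one of blank_b0, blank_b1, blank_b2, blank_b3 may be knocked a few centimetres aside while the robot is not near it.
It also fails if it takes over 210 s, if anything falls off the work surface, if the arm or the gripper's body presses on something with over 40 N, if the wrist force passes 120 N, or if a joint passes its speed limit or range.

## Working session

There is one attempt and no reset: what is moved stays moved. The work goes in short steps, Python scripts to look and compute and a tool call to move; the robot and the scene stay as the last step left them, time stands still between calls to the robot, and variables do not carry over. Pictures are saved under pics/ and viewed, at most 14 in all, crops included, and the job is handed in when it is done.

Besides the shell and the picture viewer there is one more tool, called after "Call:" by a JSON object that holds its "fn" and its "kwargs", one argument or row to a line. step_arm: Moves the arm, as the interface text tells. Its arguments: {"type":"object","properties":{"plan":{"type":"array"}},"required":["plan"]}

```bash
mkdir -p pics; ls; cat > h.py <<'E'
import numpy as np, cv2
from plant import env, imaging
def cal(n):
    c=imaging.calibration(n); return c,np.array(c['R']),np.array(c['t'])
def ray(c,uv):
    R=np.array(c['R']);t=np.array(c['t']);p=np.array([(uv[0]-c['cx'])/c['fx'],(uv[1]-c['cy'])/c['fy']])
    q=p.copy()
    for _ in range(20): q=p/(1+c['k1']*(q@q))
    return -R.T@t, R.T@np.array([q[0],q[1],1.])
def onz(c,uv,z):
    o,d=ray(c,uv); return o+d*(z-o[2])/d[2]
def proj(c,X):
    x=np.array(c['R'])@np.array(X)+np.array(c['t']); q=x[:2]/x[2]; q=q*(1+c['k1']*(q@q))
    return np.array([q[0]*c['fx']+c['cx'],q[1]*c['fy']+c['cy']])
def st():
    s=env.state(); print({k:np.round(s[k],3) for k in ('clock','ee_pos','ee_rot','ft_force','width','grasp_force')}); return s
E
python3 - <<'E'
from h import *
st()
for n in('scene','side','wrist'):
    f=imaging.grab_frame(n); cv2.imwrite(f'pics/{n}0.png',f)
    c=imaging.calibration(n); o,d=ray(c,(280,210)); print(n,o.round(3),d.round(2),c['fx'],c['k1'])
a=[cv2.imread(f'pics/{n}0.png') for n in('scene','side')]
E
```

```text
pics
{'clock': np.float64(0.0), 'ee_pos': array([0.202, 0.617, 0.171]), 'ee_rot': array([-1.79895e+02,  4.00000e-03,  1.61847e+02]), 'ft_force': array([0.007, 0.541, 0.837]), 'width': np.float64(0.996), 'grasp_force': np.float64(0.0)}
scene [1.071 0.545 0.961] [-0.45 -0.53 -0.72] 382.4250337750061 -0.06404722442684167
side [0.275 0.659 1.034] [ 0.24 -0.62 -0.75] 500.30637354767146 0.024547751942124905
wrist [0.133 0.639 0.383] [ 0.23 -0.06 -0.97] 336.86615213282664 0.010582504300337352
```

View pics/scene0.png

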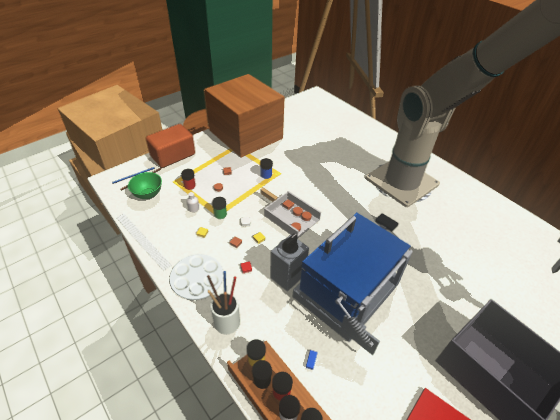

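View pics/side0.png

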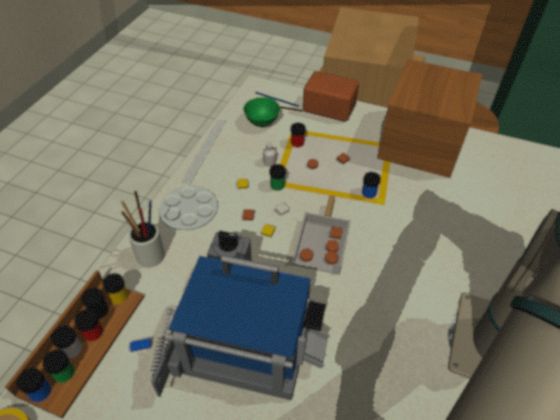

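```bash
python3 - <<'E'
from h import *
s=cv2.imread('pics/scene0.png');d=cv2.imread('pics/side0.png')
a=cv2.resize(s[195:345,255:415],None,fx=2.5,fy=4*.625,interpolation=cv2.INTER_CUBIC)
b=cv2.resize(d[225:400,150:340],(400,368),interpolation=cv2.INTER_CUBIC)
c1=cv2.resize(s[145:280,170:330],(400,338-106),interpolation=cv2.INTER_CUBIC)
c1=cv2.resize(s[145:275,170:330],(400,232))
a=cv2.resize(s[195:342,255:415],(400,368),interpolation=cv2.INTER_CUBIC)
c2=cv2.resize(d[120:270,220:400],(400,232))
cv2.imwrite('pics/c1.png',np.vstack([np.hstack([a,b]),np.hstack([c1,c2])]))
for n,im in(('scene',s),('side',d)):
    c=imaging.calibration(n)
    hsv=cv2.cvtColor(im,cv2.COLOR_BGR2HSV)
    m=(((hsv[...,0]<16)|(hsv[...,0]>175))&(hsv[...,1]>100)&(hsv[...,2]>90)).astype(np.uint8)
    k,l,S,C=cv2.connectedComponentsWithStats(m)
    for i in range(1,k):
        if 12<S[i,4]<400:
            X=onz(c,C[i],.007)
            if X[1]<.5 and X[0]>.2: print(n,C[i].round(1),S[i,4],X.round(3),np.median(hsv[l==i],0))
    m=((hsv[...,0]>105)&(hsv[...,0]<125)&(hsv[...,1]>130)).astype(np.uint8)
    k,l,S,C=cv2.connectedComponentsWithStats(m); i=1+np.argmax(S[1:,4]); print(S[i])
    q=cv2.findContours((l==i).astype(np.uint8),0,2)[0]; q=max(q,key=cv2.contourArea); q=cv2.approxPolyDP(q,5,True)[:,0]
    for p in q: print('hood',p,onz(c,p,.188).round(3),onz(c,p,.162).round(3))
E
```

```text
scene [226.9 170.7] 50 [ 0.503 -0.449  0.007] [  9.  155.5 183.5]
scene [189.1 183.8] 101 [ 0.656 -0.471  0.007] [  2. 169. 145.]
scene [218.  186.6] 57 [ 0.579 -0.392  0.007] [  9. 153. 191.]
scene [288.2 203.5] 62 [ 0.43  -0.167  0.007] [  9.  153.5 187.5]
scene [302.  213.2] 140 [ 0.422 -0.102  0.007] [  9.  154.  187.5]
scene [296.6 225.7] 49 [ 0.474 -0.069  0.007] [  9. 156. 190.]
scene [235.7 241.3] 78 [ 0.674 -0.137  0.007] [  9. 149. 191.]
scene [245.9 266.7] 95 [ 0.705 -0.036  0.007] [  1. 184. 212.]
scene [231.8 291.5] 60 [0.787 0.01  0.007] [  3.  145.5 131.5]
scene [225.4 300. ] 34 [0.817 0.022 0.007] [ 13.  109.5 105. ]
[ 303  213  107   92 4730]
hood [356 213] [0.424 0.113 0.188] [0.402 0.099 0.162]
hood [354 229] [0.472 0.151 0.188] [0.452 0.138 0.162]
hood [334 239] [0.54  0.143 0.188] [0.522 0.13  0.162]
hood [328 254] [0.587 0.169 0.188] [0.571 0.157 0.162]
hood [325 241] [0.563 0.133 0.188] [0.546 0.12  0.162]
hood [303 262] [0.654 0.149 0.188] [0.64  0.136 0.162]
hood [359 304] [0.63  0.317 0.188] [0.616 0.309 0.162]
hood [409 246] [0.401 0.281 0.188] [0.378 0.272
[... 240 characters left out ...]
0.007] [ 11. 169. 127.]
side [335.7 232.2] 118 [ 0.435 -0.165  0.007] [ 10. 169. 125.]
side [331.7 251.6] 252 [ 0.425 -0.101  0.007] [ 10. 173. 126.]
side [306.  254.6] 127 [ 0.483 -0.067  0.007] [ 10. 172. 127.]
side [ 50.6 330.2] 396 [0.942 0.343 0.007] [ 14. 159. 115.]
side [100.1 285.8] 18 [0.909 0.204 0.007] [ 14.  170.5 101.5]
side [ 71.7 323. ] 22 [0.91  0.311 0.007] [ 14.  167.5 104. ]
side [ 39.8 365.8] 30 [0.909 0.419 0.007] [ 14.  170.  108.5]
[ 28 380  22  21 242]
hood [ 45 380] [0.772 0.478 0.188] [0.788 0.473 0.162]
hood [ 28 393] [0.784 0.507 0.188] [0.799 0.502 0.162]
hood [ 32 399] [0.771 0.512 0.188] [0.786 0.508 0.162]
hood [ 48 393] [0.753 0.495 0.188] [0.767 0.49  0.162]
```

View pics/c1.png

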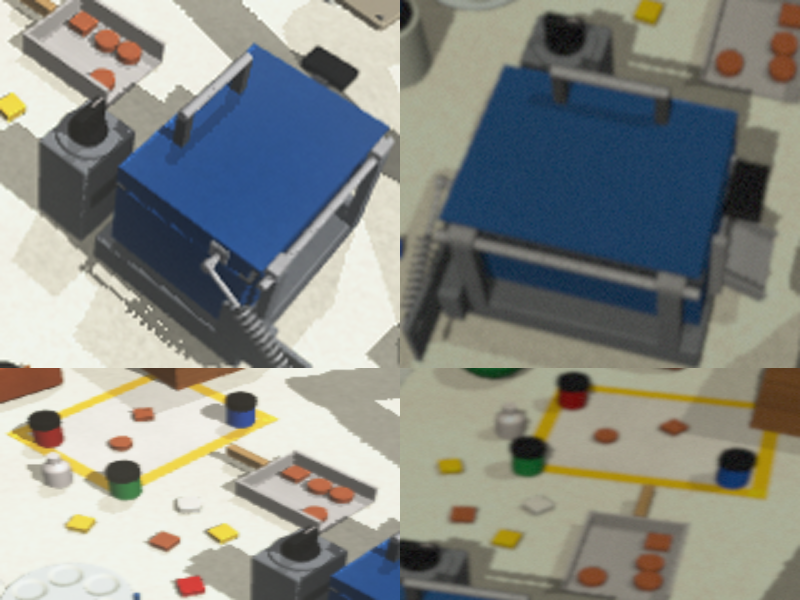

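```bash
cat >> h.py <<'E'
def tri(c1,u1,c2,u2):
    o1,d1=ray(c1,u1);o2,d2=ray(c2,u2)
    ab=np.linalg.lstsq(np.c_[d1,-d2],o2-o1,rcond=None)[0]
    p,q=o1+ab[0]*d1,o2+ab[1]*d2; return (p+q)/2,np.linalg.norm(p-q)
E
python3 - <<'E'
from h import *
a=imaging.calibration('scene');b=imaging.calibration('side')
A=lambda x,y:(255+x/2.5,195+y/2.503); B=lambda x,y:(150+(x-400)/2.105,225+y/2.103)
for n,p,q in [('c-near-free',(253,43),(738,110)),('c-far-free',(118,170),(505,67)),('c-far-hinge',(258,270),(445,219)),('c-near-hinge',(388,136),(697,270)),
 ('bar',(215,86),(610,86)),('gate',(330,65),(749,188)),('knob',(93,105),(560,22))]:
    X,e=tri(a,A(*p),b,B(*q)); print(n,X.round(3),e.round(4),onz(a,A(*p),.188)[:2].round(3),onz(b,B(*q),.188)[:2].round(3))
print('bar',onz(a,A(215,86),.235).round(3),onz(b,B(610,86),.235).round(3))
# tray rim corners in side/scene crops (lower row crops)
A2=lambda x,y:(170+x/2.5,145+(y-368)/1.785); B2=lambda x,y:(220+(x-400)/2.222,120+(y-368)/1.547)
for n,p,z in [('back-right? ',(237,486),.036),('back-far',(283,453),.036),('front-near',(376,487),.036),('front-left',(325,520),.036)]:
    print(n,onz(a,A2(*p),z).round(3))
for n,p in [('bl',(592,513)),('br',(688,522)),('handle end',(650,487)),('handle root',(640,515))]:
    print(n,onz(b,B2(*p),.04).round(3))
E
```

```text
c-near-free [0.419 0.109 0.186] 0.001 [0.421 0.111] [0.418 0.11 ]
c-far-free [0.652 0.144 0.179] 0.0018 [0.657 0.15 ] [0.648 0.149]
c-far-hinge [0.624 0.311 0.178] 0.0002 [0.63  0.314] [0.62  0.315]
c-near-hinge [0.398 0.281 0.181] 0.0133 [0.407 0.29 ] [0.397 0.277]
bar [0.531 0.153 0.227] 0.0032 [0.501 0.131] [0.543 0.131]
gate [0.381 0.189 0.192] 0.0009 [0.378 0.187] [0.381 0.186]
knob [0.623 0.073 0.187] 0.0058 [0.623 0.07 ] [0.623 0.077]
bar [0.536 0.156 0.235] [0.528 0.16  0.235]
back-right?  [ 0.535 -0.165  0.036]
back-far [ 0.428 -0.198  0.036]
front-near [ 0.388 -0.049  0.036]
front-left [ 0.496 -0.029  0.036]
bl [ 0.52  -0.169  0.04 ]
br [ 0.409 -0.193  0.04 ]
handle end [ 0.474 -0.252  0.04 ]
handle root [ 0.466 -0.186  0.04 ]
```

Call:
{"fn": "step_arm", "kwargs": {
  "plan": [
    {"gripper": 0, "dx": 0, "dy": 0, "dz": 55, "roll": 9},
    {"gripper": 0, "dx": 22, "dy": -30, "dz": 40, "roll": 9},
    {"gripper": 0, "dx": 22, "dy": -54, "dz": 0, "roll": 8.8},
    {"gripper": 0, "dx": 22, "dy": -54, "dz": 0, "roll": 0},
    {"gripper": 0, "dx": 22, "dy": -54, "dz": 0, "roll": 0}
  ]
}}

```text
clock: 0.78
ee_pos: [0.2911, 0.4236, 0.2665]
ee_rot: [-180.0, 0.0, -171.4]
ft_force: [1.0, 1.1, -0.3]
width: 0.504
grasp_force: 0.0
```

Call:
{"fn": "step_arm", "kwargs": {
  "plan": [
    {"gripper": 0, "dx": 22, "dy": -54, "dz": 0, "roll": 0},
    {"gripper": 0, "dx": 22, "dy": -54, "dz": 0, "roll": 0},
    {"gripper": 0, "dx": 22, "dy": -54, "dz": 0, "roll": 0},
    {"gripper": 0, "dx": 20, "dy": -54, "dz": 0, "roll": 0},
    {"gripper": 0, "dx": 0, "dy": 0, "dz": 0, "roll": 0}
  ]
}}

```text
clock: 1.4
ee_pos: [0.3778, 0.2052, 0.2667]
ee_rot: [-179.9, 0.0, -171.8]
ft_force: [-0.5, 0.2, 0.9]
width: 0.01
grasp_force: 0.0
```

Call:
{"fn": "step_arm", "kwargs": {
  "plan": [
    {"gripper": 0, "dx": 1, "dy": -16, "dz": -20, "roll": 0.4},
    {"gripper": 0, "dx": 0, "dy": 0, "dz": -40, "roll": 0},
    {"gripper": 0, "dx": 0, "dy": 0, "dz": -10, "roll": 0},
    {"gripper": 0, "dx": 0, "dy": 0, "dz": -8, "roll": 0},
    {"gripper": 0, "dx": 0, "dy": 0, "dz": -8, "roll": 0}
  ]
}}

```text
clock: 2.02
ee_pos: [0.3781, 0.1946, 0.1809]
ee_rot: [180.0, 0.1, -170.9]
ft_force: [-0.0, -0.3, -0.7]
width: 0.005
grasp_force: 0.0
```

Call:
{"fn": "step_arm", "kwargs": {
  "plan": [
    {"gripper": 0, "dx": 0, "dy": 0, "dz": -6, "roll": 0},
    {"gripper": 0, "dx": 0, "dy": 0, "dz": -5, "roll": 0},
    {"gripper": 0, "dx": 0, "dy": 0, "dz": -4, "roll": 0},
    {"gripper": 0, "dx": 0, "dy": 0, "dz": -2, "roll": 0},
    {"gripper": 0, "dx": 0, "dy": 0, "dz": 0, "roll": 0}
  ]
}}

```text
clock: 2.65
ee_pos: [0.3775, 0.1937, 0.1635]
ee_rot: [180.0, -0.0, -171.0]
ft_force: [0.4, -0.4, 0.9]
width: 0.005
grasp_force: 0.0
```

Call:
{"fn": "step_arm", "kwargs": {
  "plan": [
    {"gripper": 0, "dx": 0, "dy": 0, "dz": -2, "roll": 0},
    {"gripper": 0, "dx": 0, "dy": 0, "dz": -2, "roll": 0},
    {"gripper": 0, "dx": 0, "dy": 0, "dz": -1, "roll": 0},
    {"gripper": 0, "dx": 0, "dy": 0, "dz": 0, "roll": 0},
    {"gripper": 0, "dx": 0, "dy": 0, "dz": 0, "roll": 0}
  ]
}}

```text
clock: 3.28
ee_pos: [0.3777, 0.1938, 0.1586]
ee_rot: [180.0, 0.0, -171.0]
ft_force: [0.1, -0.5, 0.3]
width: 0.005
grasp_force: 0.5
```

```bash
python3 - <<'E'
from h import *
st()
f=imaging.grab_frame('scene');w=imaging.grab_frame('wrist');d=imaging.grab_frame('side')
a=cv2.resize(f[150:345,255:515],(520,390));e=cv2.resize(d[225:400,150:340],(280,258))
w=cv2.resize(w,(280,210)); 
o=np.zeros((468,800,3),np.uint8); o[:390,:520]=a; o[:210,520:]=w; o[210:468,520:]=e
cv2.imwrite('pics/v1.png',o)
E
```

```text
{'clock': np.float64(3.275), 'ee_pos': array([0.378, 0.194, 0.159]), 'ee_rot': array([ 1.79992e+02,  2.00000e-02, -1.70956e+02]), 'ft_force': array([ 0.11 , -0.502,  0.337]), 'width': np.float64(0.005), 'grasp_force': np.float64(0.497)}
```

View pics/v1.png

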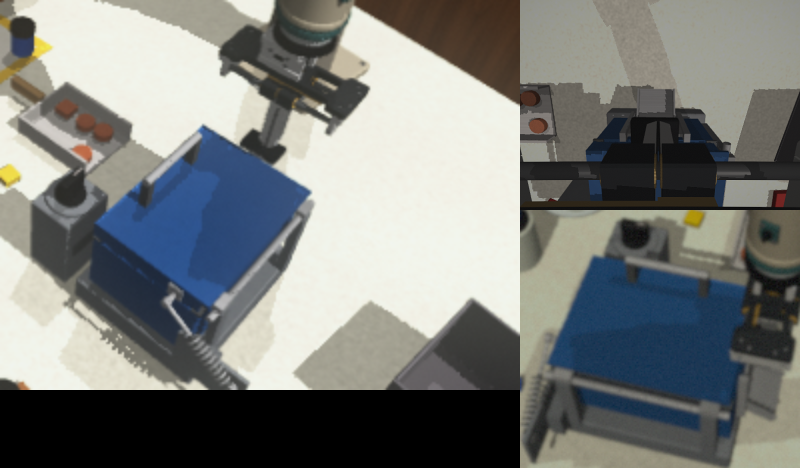

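Call:
{"fn": "step_arm", "kwargs": {
  "plan": [
    {"gripper": 0, "dx": 0, "dy": 0, "dz": 50, "roll": 0},
    {"gripper": 0, "dx": 0, "dy": 0, "dz": 60, "roll": 0},
    {"gripper": 0, "dx": 0, "dy": 60, "dz": 0, "roll": 0},
    {"gripper": 0, "dx": 0, "dy": 60, "dz": 0, "roll": 0},
    {"gripper": 0, "dx": 0, "dy": 0, "dz": 0, "roll": 0}
  ]
}}

```text
clock: 4.05
ee_pos: [0.3758, 0.3182, 0.268]
ee_rot: [179.9, -0.1, -170.5]
ft_force: [-0.0, -0.5, -0.8]
width: 0.006
grasp_force: 0.0
```

```bash
python3 - <<'E'
from h import *
st()
f=imaging.grab_frame('scene');d=imaging.grab_frame('side')
s0=cv2.imread('pics/scene0.png');d0=cv2.imread('pics/side0.png')
for n,i0,i1,r in(('scene',s0,f,(205,245,365,410)),('side',d0,d,(285,345,295,345))):
    c=imaging.calibration(n)
    for im in(i0,i1):
        m=(im[r[0]:r[1],r[2]:r[3]].max(2)<48).astype(np.uint8)
        k,l,S,C=cv2.connectedComponentsWithStats(m);i=1+np.argmax(S[1:,4]);u=C[i]+[r[2],r[0]];print(n,u,S[i,4],onz(c,u,.188).round(3),onz(c,u,.16).round(3))
T=lambda a,b:np.hstack([cv2.resize(a,(400,300),interpolation=2),cv2.resize(b,(400,300),interpolation=2)])
cv2.imwrite('pics/v2.png',np.vstack([T(s0[195:255,350:430],f[195:255,350:430]),T(d0[285:345,280:360],d[285:345,280:360])]))
E
```

```text
{'clock': np.float64(4.05), 'ee_pos': array([0.376, 0.318, 0.268]), 'ee_rot': array([ 1.79895e+02, -6.20000e-02, -1.70541e+02]), 'ft_force': array([-0.033, -0.48 , -0.812]), 'width': np.float64(0.006), 'grasp_force': np.float64(0.0)}
scene [383.54285714 224.28571429] 35 [0.395 0.189 0.188] [0.37  0.176 0.16 ]
scene [386.55319149 224.70212766] 47 [0.389 0.195 0.188] [0.365 0.183 0.16 ]
side [313.51685393 315.93707865] 445 [0.384 0.19  0.188] [0.388 0.175 0.16 ]
side [309.02997859 314.42291221] 934 [0.393 0.191 0.188] [0.397 0.175 0.16 ]
```

View pics/v2.png

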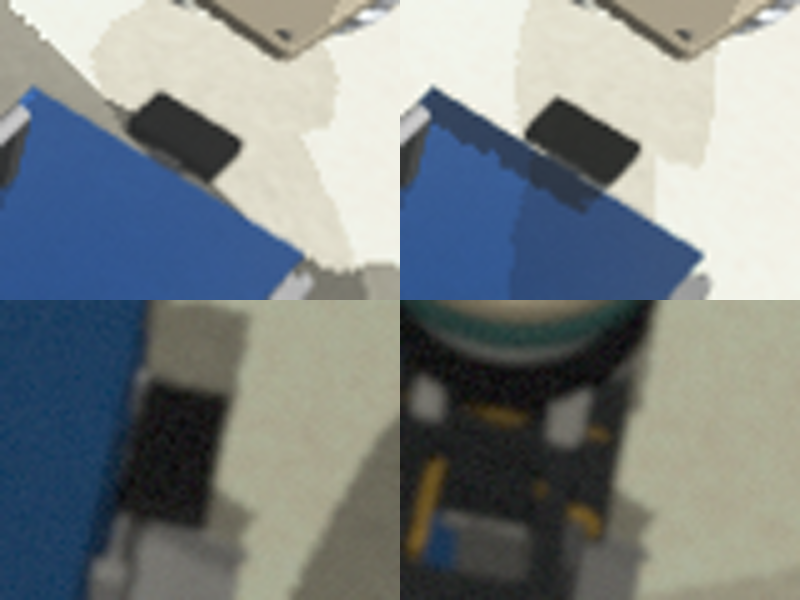

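```bash
python3 - <<'E'
from h import *
a=imaging.calibration('scene');b=imaging.calibration('side')
for X in ([.378,.194,.159],[.378,.194,.178],[.381,.189,.192],[.381,.189,.164]):
    u=proj(a,X);v=proj(b,X);print(X,u.round(1),'v1:',((u-[255,150])*2).round(0),'side',v.round(1))
s=env.state();u=proj(a,s['ee_pos']);print(s['ee_pos'],u)
f=imaging.grab_frame('scene');x,y=u.astype(int)
o=f[y-70:y+50,x-80:x+80].copy();cv2.drawMarker(o,(80,70),(0,0,255),0,6)
cv2.imwrite('pics/v3.png',cv2.resize(o,(640,480)))
E
```

```text
[0.378, 0.194, 0.159] [386.5 229.4] v1: [263. 159.] side [315.2 326.1]
[0.378, 0.194, 0.178] [388.  224.9] v1: [266. 150.] side [315.8 321.2]
[0.381, 0.189, 0.192] [387. 221.] v1: [264. 142.] side [315.6 314.8]
[0.381, 0.189, 0.164] [384.8 227.7] v1: [260. 155.] side [314.7 322.1]
[0.37685441 0.31302346 0.26788114] [433.98192903 228.86827083]
```

View pics/v3.png

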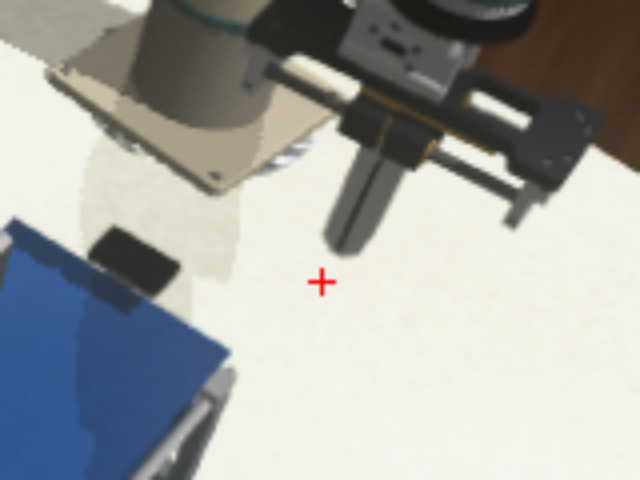

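Call:
{"fn": "step_arm", "kwargs": {
  "plan": [
    {"gripper": 0, "dx": 1, "dy": -61, "dz": 0, "roll": 0},
    {"gripper": 0, "dx": 1, "dy": -61, "dz": 0, "roll": 0},
    {"gripper": 0, "dx": 0, "dy": -2, "dz": -50, "roll": 0},
    {"gripper": 0, "dx": 0, "dy": 0, "dz": -50, "roll": 0},
    {"gripper": 0, "dx": 0, "dy": 0, "dz": -8, "roll": 0}
  ]
}}

```text
clock: 4.82
ee_pos: [0.3773, 0.1868, 0.1588]
ee_rot: [-179.8, -0.3, -171.1]
ft_force: [-0.4, 0.4, 0.5]
width: 0.002
grasp_force: 0.0
```

Call:
{"fn": "step_arm", "kwargs": {
  "plan": [
    {"gripper": 0, "dx": 0, "dy": 0, "dz": -3, "roll": 0},
    {"gripper": 0, "dx": 0, "dy": 0, "dz": -3, "roll": 0},
    {"gripper": 0, "dx": 0, "dy": 0, "dz": -3, "roll": 0},
    {"gripper": 0, "dx": 0, "dy": 0, "dz": -3, "roll": 0},
    {"gripper": 0, "dx": 0, "dy": 0, "dz": -1, "roll": 0}
  ]
}}

```text
clock: 5.45
ee_pos: [0.3802, 0.1898, 0.1478]
ee_rot: [180.0, 0.1, -171.0]
ft_force: [1.2, -1.7, 3.1]
width: 0.002
grasp_force: 1.4
```

```bash
python3 - <<'E'
from h import *
st()
a=imaging.calibration('scene')
f=imaging.grab_frame('scene');w=imaging.grab_frame('wrist')
u=proj(a,env.state()['ee_pos']).astype(int);print(u)
o=cv2.resize(f[170:260,330:450],(480,360),interpolation=2)
p=np.zeros((360,800,3),np.uint8);p[:,:480]=o;p[:240,480:]=cv2.resize(w,(320,240));cv2.imwrite('pics/v4.png',p)
c=imaging.calibration('wrist'); print(proj(c,env.state()['ee_pos']),proj(c,[.381,.189,.19]),proj(c,[.381,.189,.164]))
E
```

```text
{'clock': np.float64(5.45), 'ee_pos': array([0.38 , 0.19 , 0.148]), 'ee_rot': array([ 1.79992e+02,  7.40000e-02, -1.70958e+02]), 'ft_force': array([ 1.238, -1.738,  3.13 ]), 'width': np.float64(0.002), 'grasp_force': np.float64(1.444)}
[384 231]
[276.26893169 241.17501014] [274.29885086 268.02955984] [274.50315478 251.00224979]
```

View pics/v4.png

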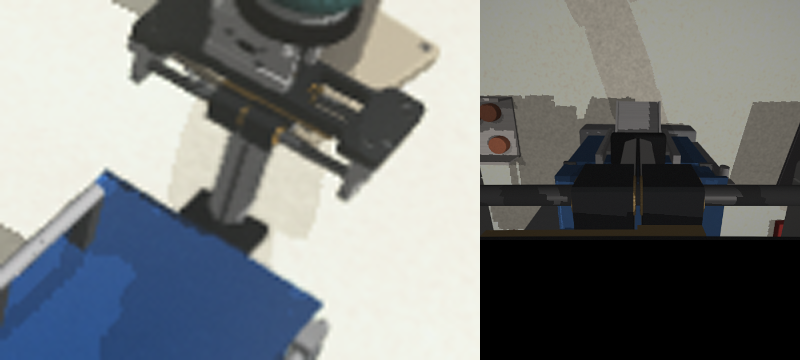

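Call:
{"fn": "step_arm", "kwargs": {
  "plan": [
    {"gripper": 0, "dx": 0, "dy": 0, "dz": -3, "roll": 0},
    {"gripper": 0, "dx": 0, "dy": 0, "dz": -3, "roll": 0},
    {"gripper": 0, "dx": 0, "dy": 0, "dz": -2, "roll": 0},
    {"gripper": 0, "dx": 0, "dy": 0, "dz": 0, "roll": 0},
    {"gripper": 0, "dx": 0, "dy": 0, "dz": 0, "roll": 0}
  ]
}}

```text
clock: 6.18
ee_pos: [0.3788, 0.1898, 0.1393]
ee_rot: [180.0, -0.1, -170.9]
ft_force: [-0.6, 1.5, 0.3]
width: 0.007
grasp_force: 0.1
```

Call:
{"fn": "step_arm", "kwargs": {
  "plan": [
    {"gripper": 0, "dx": 0, "dy": 0, "dz": -3, "roll": 0},
    {"gripper": 0, "dx": 0, "dy": 0, "dz": -2, "roll": 0},
    {"gripper": 0, "dx": 0, "dy": 0, "dz": -2, "roll": 0},
    {"gripper": 0, "dx": 0, "dy": 0, "dz": 0, "roll": 0},
    {"gripper": 0, "dx": 0, "dy": 0, "dz": 0, "roll": 0}
  ]
}}

```text
clock: 6.8
ee_pos: [0.3797, 0.1895, 0.1325]
ee_rot: [-180.0, 0.0, -171.0]
ft_force: [-0.0, 0.0, 0.4]
width: 0.005
grasp_force: 0.0
```

Call:
{"fn": "step_arm", "kwargs": {
  "plan": [
    {"gripper": 0, "dx": 0, "dy": 0, "dz": -2, "roll": 0},
    {"gripper": 0, "dx": 0, "dy": 0, "dz": -2, "roll": 0},
    {"gripper": 0, "dx": 0, "dy": 0, "dz": -1, "roll": 0},
    {"gripper": 0, "dx": 0, "dy": 0, "dz": -1, "roll": 0},
    {"gripper": 0, "dx": 0, "dy": 0, "dz": -1, "roll": 0}
  ]
}}

```text
clock: 7.42
ee_pos: [0.3801, 0.1897, 0.1297]
ee_rot: [179.9, 0.1, -171.0]
ft_force: [-11.8, -6.7, 64.0]
width: 0.004
grasp_force: 31.6
```

```bash
python3 - <<'E'
from h import *
st()
f=imaging.grab_frame('scene')
cv2.imwrite('pics/v5.png',cv2.resize(f[170:260,330:450],(640,480),interpolation=2))
u=proj(imaging.calibration('scene'),env.state()['ee_pos']);print((u-[330,170])*640/120)
E
```

```text
{'clock': np.float64(7.425), 'ee_pos': array([0.38, 0.19, 0.13]), 'ee_rot': array([ 1.79947e+02,  1.20000e-01, -1.70999e+02]), 'ft_force': array([-11.786,  -6.678,  64.037]), 'width': np.float64(0.004), 'grasp_force': np.float64(31.618)}
[280.42504448 349.79464213]
```

View pics/v5.png

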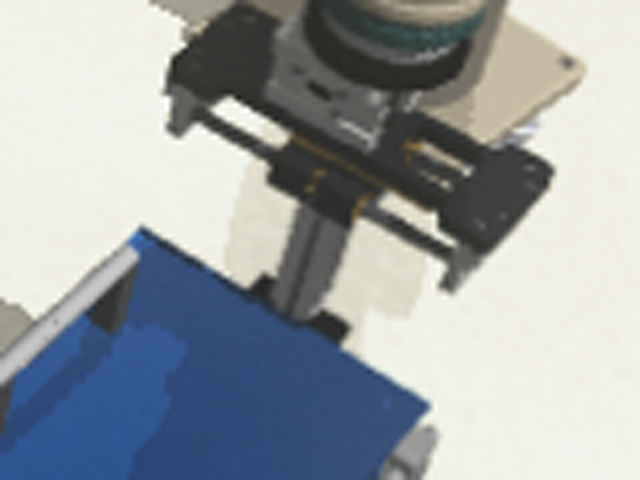

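Call:
{"fn": "step_arm", "kwargs": {
  "plan": [
    {"gripper": 0, "dx": 0, "dy": 0, "dz": 60, "roll": 0},
    {"gripper": 50, "dx": 0, "dy": 0, "dz": 60, "roll": 0},
    {"gripper": 50, "dx": 51, "dy": -12, "dz": 0, "roll": 0},
    {"gripper": 50, "dx": 50, "dy": -12, "dz": 0, "roll": 0},
    {"gripper": 50, "dx": 50, "dy": -11, "dz": 0, "roll": 0}
  ]
}}

```text
clock: 8.1
ee_pos: [0.532, 0.1542, 0.2457]
ee_rot: [180.0, 0.0, -170.9]
ft_force: [1.2, 0.7, -0.0]
width: 0.387
grasp_force: 0.0
```

Call:
{"fn": "step_arm", "kwargs": {
  "plan": [
    {"gripper": 50, "dx": 0, "dy": 0, "dz": 0, "roll": -0.3},
    {"gripper": 50, "dx": 0, "dy": 0, "dz": 0, "roll": 0},
    {"gripper": 50, "dx": 0, "dy": 0, "dz": 0, "roll": 0},
    {"gripper": 50, "dx": 0, "dy": 0, "dz": 0, "roll": 0},
    {"gripper": 50, "dx": 0, "dy": 0, "dz": 0, "roll": 0}
  ]
}}

```text
clock: 8.72
ee_pos: [0.5301, 0.155, 0.2459]
ee_rot: [180.0, 0.0, -171.2]
ft_force: [0.0, -0.1, -0.2]
width: 0.501
grasp_force: 0.0
```

```bash
python3 - <<'E'
from h import *
for i in range(3): s=st(); imaging.grab_frame('side')
w=imaging.grab_frame('wrist');c=imaging.calibration('wrist');e=env.state()['ee_pos']
f=imaging.grab_frame('scene');a=imaging.calibration('scene')
for n,X in(('tcp',e),('tcp+33',e+[0,0,.033]),('bar',[.531,.155,.233]),('bar-',np.array([.531,.155,.233])-[.0435,.0066,0]),('bar+',np.array([.531,.155,.233])+[.0435,.0066,0])):
    u=proj(c,X);v=proj(a,X);print(n,u.round(0),v.round(0))
    if n!='tcp':cv2.drawMarker(w,tuple(int(k) for k in u),(0,255,0),0,10)
    cv2.drawMarker(f,tuple(int(k) for k in v),(0,255,0),0,4)
p=np.hstack([cv2.resize(w,(440,330)),cv2.resize(f[165:285,270:400],(358,330))]);cv2.imwrite('pics/v6.png',p)
print(c['R'],c['t'],-np.array(c['R']).T@np.array(c['t'])-e)
# is gate down?
E
```

```text
{'clock': np.float64(8.725), 'ee_pos': array([0.53 , 0.155, 0.246]), 'ee_rot': array([ 1.79988e+02,  1.90000e-02, -1.71215e+02]), 'ft_force': array([ 0.037, -0.052, -0.238]), 'width': np.float64(0.501), 'grasp_force': np.float64(0.0)}
{'clock': np.float64(8.775), 'ee_pos': array([0.53 , 0.155, 0.246]), 'ee_rot': array([ 1.79992e+02,  1.50000e-02, -1.71221e+02]), 'ft_force': array([-0.791, -0.142,  0.364]), 'width': np.float64(0.5), 'grasp_force': np.float64(0.0)}
{'clock': np.float64(8.825), 'ee_pos': array([0.53 , 0.155, 0.246]), 'ee_rot': array([ 1.79996e+02,  1.20000e-02, -1.71232e+02]), 'ft_force': array([0.029, 0.143, 0.706]), 'width': np.float64(0.5), 'grasp_force': np.float64(0.0)}
tcp [276. 241.] [343. 225.]
tcp+33 [276. 260.] [345. 216.]
bar [277. 236.] [342. 229.]
bar- [277. 173.] [352. 220.]
bar+ [276. 293.] [332. 239.]
[[-1.51910927e-01  9.88394166e-01 -2.08113971e-04]
 [ 9.57605950e-01  1.47231079e-01  2.47616346e-01]
 [ 2.44773192e-01  3.74163374e-02 -9.68858143e-01]] [-0.0721516  -0.57351983  0.32585907] [-0.07190999 -0.01117966  0.2120279 ]
```

View pics/v6.png

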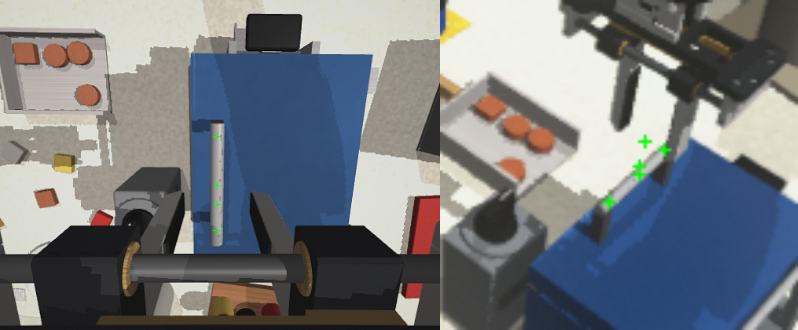

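```bash
python3 - <<'E'
from h import *
c=imaging.calibration('wrist');w=imaging.grab_frame('wrist');a=imaging.calibration('scene');f=imaging.grab_frame('scene')
m=(w[0:80,290:410].max(2)<40).astype(np.uint8);k,l,S,C=cv2.connectedComponentsWithStats(m);i=1+np.argmax(S[1:,4])
q=np.argwhere(l==i)[:,::-1]+[290,0];r=cv2.minAreaRect(q.astype(np.float32));print('wrist',r,S[i])
m=(f[205:245,365:410].max(2)<48).astype(np.uint8);k,l,S,C=cv2.connectedComponentsWithStats(m);j=1+np.argmax(S[1:,4])
print('scene',C[j]+[365,205],S[j])
print(tri(c,r[0],a,C[j]+[365,205]))
O=np.array([.523,.211]);t=np.radians(8.6);Rb=np.array([[np.cos(t),-np.sin(t)],[np.sin(t),np.cos(t)]])
for z in(.164,.18,.192):
  P=[np.r_[O+Rb@[x,y],z] for x,y in((-.1625,-.028),(-.1625,.028),(-.1285,.028),(-.1285,-.028))]
  print(z,[proj(c,p).round(0) for p in P],[proj(a,p).round(0) for p in P])
print(cv2.boxPoints(r).round(0))
m=cv2.findContours((l==j).astype(np.uint8),0,2)[0][0][:,0]+[365,205];print(m[m[:,0].argmin()],m[m[:,0].argmax()],m[m[:,1].argmin()],m[m[:,1].argmax()])
E
```

```text
wrist ((347.859619140625, 41.08074188232422), (69.89543151855469, 47.0474967956543), 1.0609116554260254) [  23   18   71   48 1474]
scene [384.34883721 226.18604651] [13 17 14 10 43]
(array([0.38621212, 0.18848731, 0.1734265 ]), np.float64(0.0008037893837392133))
0.164 [array([314.,  10.]), array([386.,  10.]), array([382.,  58.]), array([312.,  58.])] [array([380., 219.]), array([397., 229.]), array([391., 236.]), array([374., 226.])]
0.18 [array([316.,   2.]), array([393.,   2.]), array([389.,  53.]), array([315.,  53.])] [array([381., 215.]), array([398., 226.]), array([392., 232.]), array([375., 222.])]
0.192 [array([318.,  -4.]), array([399.,  -4.]), array([394.,  50.]), array([317.,  50.])] [array([382., 212.]), array([400., 223.]), array([393., 229.]), array([376., 219.])]
[[312.  64.]
 [313.  17.]
 [383.  18.]
 [382.  65.]]
[378 223] [391 229] [379 222] [390 231]
```

Call:
{"fn": "step_arm", "kwargs": {
  "plan": [
    {"gripper": 50, "dx": 0, "dy": 0, "dz": -20, "roll": 0},
    {"gripper": 50, "dx": 0, "dy": 0, "dz": -18, "roll": 0},
    {"gripper": 50, "dx": 0, "dy": 0, "dz": -10, "roll": 0},
    {"gripper": 50, "dx": 0, "dy": 0, "dz": -5, "roll": 0},
    {"gripper": 50, "dx": 0, "dy": 0, "dz": -4, "roll": 0}
  ]
}}

```text
clock: 9.7
ee_pos: [0.5308, 0.1548, 0.1887]
ee_rot: [180.0, 0.0, -171.3]
ft_force: [0.7, 0.3, 0.0]
width: 0.499
grasp_force: 0.0
```

Call:
{"fn": "step_arm", "kwargs": {
  "plan": [
    {"gripper": 50, "dx": 0, "dy": 0, "dz": 0, "roll": 0},
    {"gripper": 0, "dx": 0, "dy": 0, "dz": 0, "roll": 0},
    {"gripper": 0, "dx": 0, "dy": 0, "dz": 0, "roll": 0},
    {"gripper": 0, "dx": 0, "dy": 0, "dz": 0, "roll": 0},
    {"gripper": 0, "dx": 0, "dy": 0, "dz": 0, "roll": 0}
  ]
}}

```text
clock: 10.32
ee_pos: [0.5306, 0.1544, 0.1887]
ee_rot: [-180.0, 0.0, -171.3]
ft_force: [-1.4, 1.2, 0.1]
width: 0.116
grasp_force: 30.0
```

```bash
python3 - <<'E'
from h import *
st();st()
f=imaging.grab_frame('scene');d=imaging.grab_frame('side')
p=np.hstack([cv2.resize(f[165:285,270:400],(400,370)),cv2.resize(d[190:310,190:320],(400,370))]);cv2.imwrite('pics/v7.png',p)
E
```

```text
{'clock': np.float64(10.325), 'ee_pos': array([0.531, 0.154, 0.189]), 'ee_rot': array([-1.79981e+02,  6.00000e-03, -1.71257e+02]), 'ft_force': array([-1.36 ,  1.189,  0.08 ]), 'width': np.float64(0.116), 'grasp_force': np.float64(30.042)}
{'clock': np.float64(10.325), 'ee_pos': array([0.531, 0.154, 0.189]), 'ee_rot': array([-1.79981e+02,  6.00000e-03, -1.71257e+02]), 'ft_force': array([-1.36 ,  1.189,  0.08 ]), 'width': np.float64(0.116), 'grasp_force': np.float64(30.042)}
```

View pics/v7.png

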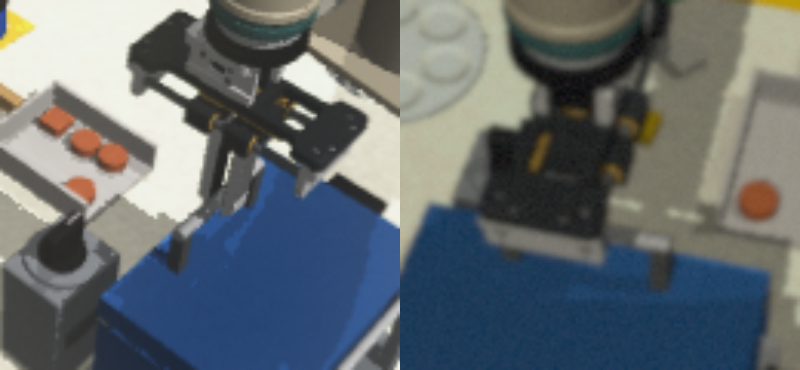

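```bash
python3 - <<'E'
import numpy as np
a=np.linspace(0,1.74,16);y=-.152*np.cos(a)+.065*np.sin(a);z=.152*np.sin(a)+.065*np.cos(a)
dy,dz=np.diff(y)*1e3,np.diff(z)*1e3
for r in np.c_[-.1495*dy,.9888*dy,dz].round(1): print(list(r))
E
```

```text
[np.float64(-1.3), np.float64(8.4), np.float64(17.2)]
[np.float64(-1.6), np.float64(10.4), np.float64(16.1)]
[np.float64(-1.8), np.float64(12.1), np.float64(14.7)]
[np.float64(-2.1), np.float64(13.7), np.float64(13.2)]
[np.float64(-2.3), np.float64(15.1), np.float64(11.5)]
[np.float64(-2.5), np.float64(16.4), np.float64(9.7)]
[np.float64(-2.6), np.float64(17.4), np.float64(7.7)]
[np.float64(-2.7), np.float64(18.1), np.float64(5.6)]
[np.float64(-2.8), np.float64(18.6), np.float64(3.4)]
[np.float64(-2.9), np.float64(18.9), np.float64(1.2)]
[np.float64(-2.9), np.float64(18.9), np.float64(-1.0)]
[np.float64(-2.8), np.float64(18.7), np.float64(-3.2)]
[np.float64(-2.8), np.float64(18.2), np.float64(-5.4)]
[np.float64(-2.6), np.float64(17.5), np.float64(-7.5)]
[np.float64(-2.5), np.float64(16.5), np.float64(-9.4)]
```

Call:
{"fn": "step_arm", "kwargs": {
  "plan": [
    {"gripper": 0, "dx": -1.3, "dy": 8.4, "dz": 17.2, "roll": 0},
    {"gripper": 0, "dx": -1.6, "dy": 10.4, "dz": 16.1, "roll": 0},
    {"gripper": 0, "dx": -1.8, "dy": 12.1, "dz": 14.7, "roll": 0},
    {"gripper": 0, "dx": -2.1, "dy": 13.7, "dz": 13.2, "roll": 0},
    {"gripper": 0, "dx": -2.3, "dy": 15.1, "dz": 11.5, "roll": 0}
  ]
}}

```text
clock: 11.05
ee_pos: [0.5225, 0.2099, 0.2613]
ee_rot: [-179.6, -0.0, -171.4]
ft_force: [3.1, -6.3, -1.3]
width: 0.112
grasp_force: 30.0
```

Call:
{"fn": "step_arm", "kwargs": {
  "plan": [
    {"gripper": 0, "dx": -2.5, "dy": 16.4, "dz": 9.7, "roll": 0},
    {"gripper": 0, "dx": -2.6, "dy": 17.4, "dz": 7.7, "roll": 0},
    {"gripper": 0, "dx": -2.7, "dy": 18.1, "dz": 5.6, "roll": 0},
    {"gripper": 0, "dx": -2.8, "dy": 18.6, "dz": 3.4, "roll": 0},
    {"gripper": 0, "dx": -2.9, "dy": 18.9, "dz": 1.2, "roll": 0}
  ]
}}

```text
clock: 11.68
ee_pos: [0.5094, 0.3031, 0.2907]
ee_rot: [-179.9, 0.2, -171.3]
ft_force: [2.6, -2.0, -2.2]
width: 0.119
grasp_force: 30.0
```

Following well; finish the arc.

Call:
{"fn": "step_arm", "kwargs": {
  "plan": [
    {"gripper": 0, "dx": -2.9, "dy": 18.9, "dz": -1, "roll": 0},
    {"gripper": 0, "dx": -2.8, "dy": 18.7, "dz": -3.2, "roll": 0},
    {"gripper": 0, "dx": -2.8, "dy": 18.2, "dz": -5.4, "roll": 0},
    {"gripper": 0, "dx": -2.6, "dy": 17.5, "dz": -7.5, "roll": 0},
    {"gripper": 0, "dx": -2.5, "dy": 16.5, "dz": -9.4, "roll": 0}
  ]
}}

```text
clock: 12.3
ee_pos: [0.4949, 0.3957, 0.2613]
ee_rot: [179.9, 0.1, -171.2]
ft_force: [5.6, 1.8, -0.8]
width: 0.119
grasp_force: 30.0
```

Call:
{"fn": "step_arm", "kwargs": {
  "plan": [
    {"gripper": 0, "dx": 0, "dy": 0, "dz": 0, "roll": 0},
    {"gripper": 35, "dx": 0, "dy": 0, "dz": 0, "roll": 0},
    {"gripper": 35, "dx": 0, "dy": 0, "dz": 0, "roll": 0},
    {"gripper": 35, "dx": 0, "dy": 0, "dz": 0, "roll": 0},
    {"gripper": 35, "dx": 0, "dy": 0, "dz": 0, "roll": 0}
  ]
}}

```text
clock: 12.92
ee_pos: [0.4941, 0.3928, 0.2624]
ee_rot: [-180.0, -0.0, -171.3]
ft_force: [-0.2, -0.3, -0.3]
width: 0.351
grasp_force: 0.0
```

Call:
{"fn": "step_arm", "kwargs": {
  "plan": [
    {"gripper": 35, "dx": -1, "dy": 6, "dz": 10, "roll": 0},
    {"gripper": 35, "dx": 0, "dy": 0, "dz": 20, "roll": 0},
    {"gripper": 35, "dx": 0, "dy": 0, "dz": 40, "roll": 0},
    {"gripper": 35, "dx": 0, "dy": 0, "dz": 40, "roll": 0},
    {"gripper": 35, "dx": 0, "dy": 0, "dz": 0, "roll": 0}
  ]
}}

```text
clock: 13.55
ee_pos: [0.4947, 0.4011, 0.3768]
ee_rot: [179.8, 0.4, -171.2]
ft_force: [-1.0, -0.6, 0.5]
width: 0.348
grasp_force: 0.0
```

Call:
{"fn": "step_arm", "kwargs": {
  "plan": [
    {"gripper": 35, "dx": 3, "dy": -60, "dz": 10, "roll": 0},
    {"gripper": 35, "dx": 3, "dy": -60, "dz": 0, "roll": 0},
    {"gripper": 35, "dx": 3, "dy": -60, "dz": 0, "roll": 0},
    {"gripper": 35, "dx": 3, "dy": -60, "dz": 0, "roll": 0},
    {"gripper": 35, "dx": 3, "dy": -60, "dz": 0, "roll": 0}
  ]
}}

```text
clock: 14.18
ee_pos: [0.5077, 0.0977, 0.382]
ee_rot: [180.0, -0.0, -171.2]
ft_force: [0.7, 0.2, 0.3]
width: 0.354
grasp_force: 0.0
```

Call:
{"fn": "step_arm", "kwargs": {
  "plan": [
    {"gripper": 60, "dx": 3, "dy": -60, "dz": 0, "roll": 0},
    {"gripper": 60, "dx": 3, "dy": -60, "dz": 0, "roll": 0},
    {"gripper": 60, "dx": 3, "dy": -50, "dz": 0, "roll": 0},
    {"gripper": 60, "dx": 3, "dy": -50, "dz": 0, "roll": 0},
    {"gripper": 60, "dx": 0, "dy": 0, "dz": 0, "roll": 0}
  ]
}}

```text
clock: 14.8
ee_pos: [0.5191, -0.1251, 0.3818]
ee_rot: [-179.9, -0.1, -171.7]
ft_force: [0.8, 0.9, -0.2]
width: 0.601
grasp_force: 0.0
```

```bash
python3 - <<'E'
from h import *
st();c=imaging.calibration('wrist');w=imaging.grab_frame('wrist');np.save('wc.npy',c,allow_pickle=True)
f=imaging.grab_frame('scene');d=imaging.grab_frame('side')
for n,i in(('w8',w),('f8',f),('d8',d)):cv2.imwrite(f'pics/{n}.png',i)
p=np.vstack([np.hstack([cv2.resize(w,(480,360)),cv2.resize(f[140:350,250:500],(320,268+92))]),
 np.hstack([cv2.resize(d[190:400,130:400],(309,240)),cv2.resize(d[120:240,220:400],(360,240)),np.zeros((240,131,3),np.uint8)])])
cv2.imwrite('pics/v8.png',p)
E
```

```text
{'clock': np.float64(14.8), 'ee_pos': array([ 0.519, -0.125,  0.382]), 'ee_rot': array([-1.79895e+02, -1.04000e-01, -1.71710e+02]), 'ft_force': array([ 0.758,  0.864, -0.207]), 'width': np.float64(0.601), 'grasp_force': np.float64(0.0)}
```

View pics/v8.png

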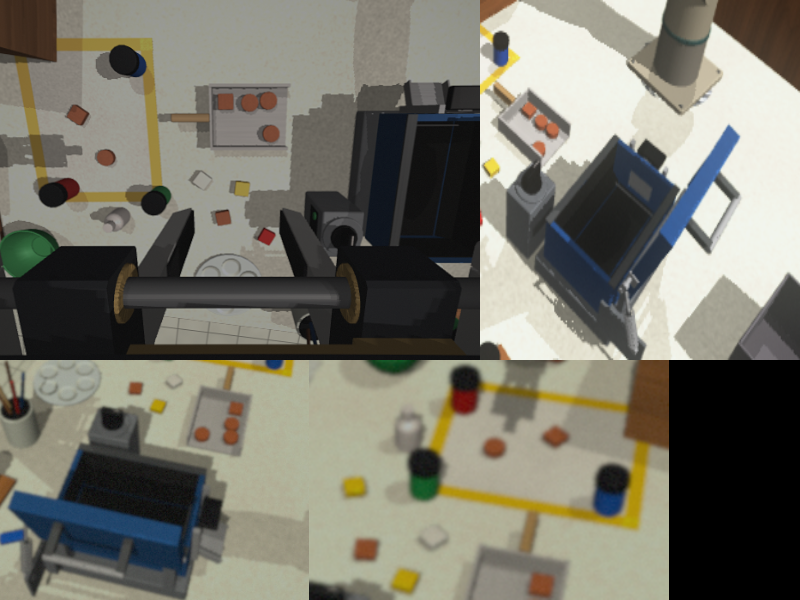

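```bash
python3 - <<'E'
from h import *
c=np.load('wc.npy',allow_pickle=True).item()
P=lambda x,y,z:print((x,y),onz(c,(x/.857,y/.857),z).round(4))
print('handle end, root');P(170,118,.044);P(209,118,.044)
print('rim');[P(x,y,.036) for x,y in((210,85),(290,86),(287,146),(212,148))]
print('blanks');[P(x,y,.012) for x,y in((78,115),(105,157),(222,217))]
w=cv2.imread('pics/w8.png');hsv=cv2.cvtColor(w,cv2.COLOR_BGR2HSV)
m=((hsv[...,0]<14)&(hsv[...,1]>90)&(hsv[...,2]>70)).astype(np.uint8);k,l,S,C=cv2.connectedComponentsWithStats(m)
for i in range(1,k):
    if 60<S[i,4]<1200 and C[i,1]<280: print(C[i].round(0),S[i,4],onz(c,C[i],.012).round(3),np.median(hsv[l==i],0))
m=((hsv[110:165,190:246,0]>8)&(hsv[110:165,190:246,0]<22)&(hsv[110:165,190:246,1]>70)).astype(np.uint8);q=np.argwhere(m)[:,::-1]+[190,110]
r=cv2.minAreaRect(q.astype(np.float32));print('wood',r,onz(c,r[0],.044))
E
```

```text
handle end, root
(170, 118) [ 0.4795 -0.2567  0.044 ]
(209, 118) [ 0.469 -0.185  0.044]
rim
(210, 85) [ 0.4105 -0.191   0.036 ]
(290, 86) [ 0.3912 -0.0456  0.036 ]
(287, 146) [ 0.4999 -0.0304  0.036 ]
(212, 148) [ 0.5246 -0.1732  0.036 ]
blanks
(78, 115) [ 0.5018 -0.4421  0.012 ]
(105, 157) [ 0.5775 -0.3874  0.012 ]
(222, 217) [ 0.6717 -0.1354  0.012 ]
[313. 117.] 326 [ 0.421 -0.079  0.012] [  8. 145. 119.]
[263. 118.] 321 [ 0.435 -0.161  0.012] [  9. 144. 118.]
[291. 120.] 324 [ 0.43  -0.114  0.012] [  8.5 144.  119. ]
[ 89. 134.] 330 [ 0.502 -0.445  0.012] [  8. 144. 114.]
[316. 156.] 298 [ 0.482 -0.063  0.012] [  8. 145. 120.]
[123. 184.] 303 [ 0.578 -0.386  0.012] [  9. 144. 117.]
[ 83. 219.] 252 [ 0.652 -0.454  0.012] [  1. 182.  77.]
[260. 254.] 240 [ 0.673 -0.134  0.012] [  9. 145. 117.]
[311. 276.] 237 [ 0.702 -0.034  0.012] [  0. 184. 130.]
wood ((221.5, 137.5), (9.0, 43.0), 90.0) [ 0.47382944 -0.22026696  0.044     ]
```

```bash
python3 - <<'E'
from h import *
print(np.round(env.state()['joint_pos'],1))
E
```

```text
[ -0.6  16.9  14.8  85.8  -4.4  77.9 113.3]
```

Call:
{"fn": "step_arm", "kwargs": {
  "plan": [
    {"gripper": 40, "dx": -9, "dy": -20, "dz": -30, "roll": -10},
    {"gripper": 40, "dx": -9, "dy": -20, "dz": -30, "roll": -10},
    {"gripper": 40, "dx": -9, "dy": -20, "dz": -30, "roll": -10},
    {"gripper": 40, "dx": -9, "dy": -20, "dz": -30, "roll": -10},
    {"gripper": 40, "dx": -9, "dy": -19, "dz": -30, "roll": -10}
  ]
}}

```text
clock: 15.58
ee_pos: [0.4757, -0.2177, 0.2315]
ee_rot: [179.9, -0.0, 138.6]
ft_force: [0.4, -0.9, 0.2]
width: 0.399
grasp_force: 0.0
```

Call:
{"fn": "step_arm", "kwargs": {
  "plan": [
    {"gripper": 40, "dx": 0, "dy": 0, "dz": -30, "roll": -10},
    {"gripper": 40, "dx": 0, "dy": 0, "dz": -30, "roll": -10},
    {"gripper": 40, "dx": 0, "dy": 0, "dz": -30, "roll": -10},
    {"gripper": 40, "dx": 0, "dy": 0, "dz": -30, "roll": -9.7},
    {"gripper": 40, "dx": 0, "dy": 0, "dz": 0, "roll": 0}
  ]
}}

```text
clock: 16.2
ee_pos: [0.4744, -0.2165, 0.1106]
ee_rot: [-179.8, -0.2, 99.3]
ft_force: [-0.3, 0.5, 0.1]
width: 0.397
grasp_force: 0.0
```

```bash
python3 - <<'E'
from h import *
st();c=imaging.calibration('wrist');w=imaging.grab_frame('wrist');cv2.imwrite('pics/w9.png',w)
hsv=cv2.cvtColor(w,cv2.COLOR_BGR2HSV)
m=((hsv[...,0]>8)&(hsv[...,0]<22)&(hsv[...,1]>70)&(hsv[...,2]>60)).astype(np.uint8)
k,l,S,C=cv2.connectedComponentsWithStats(m)
for i in range(1,k):
    if S[i,4]>150: print(C[i].round(0),S[i],onz(c,C[i],.044).round(3))
print(proj(c,[.4737,-.2237,.044]),proj(c,[.479,-.256,.044]),proj(c,[.468,-.184,.044]))
E
```

```text
{'clock': np.float64(16.2), 'ee_pos': array([ 0.474, -0.217,  0.111]), 'ee_rot': array([-1.79776e+02, -1.76000e-01,  9.93150e+01]), 'ft_force': array([-0.346,  0.536,  0.072]), 'width': np.float64(0.397), 'grasp_force': np.float64(0.0)}
[318.  30.] [298   8  39  44 657] [ 0.481 -0.071  0.044]
[241.  40.] [222  17  39  43 618] [ 0.425 -0.087  0.044]
[247.  85.] [228  64  37  41 559] [ 0.434 -0.118  0.044]
[244. 140.] [228 124  33  34 524] [ 0.437 -0.16   0.044]
[516. 155.] [495 135  33  37 276] [ 0.657 -0.136  0.044]
[504. 147.] [492 137  25  22 165] [ 0.645 -0.131  0.044]
[276. 217.] [ 267  178   19   80 1418] [ 0.473 -0.219  0.044]
[181. 353.] [178 322   9  55 208] [ 0.406 -0.365  0.044]
[371. 358.] [368 342   7  35 163] [ 0.585 -0.341  0.044]
[399. 402.] [ 259  394  234   19 2156] [ 0.623 -0.386  0.044]
[231. 405.] [181 401  77  11 446] [ 0.46  -0.416  0.044]
[152. 406.] [110 402  68  10 404] [ 0.383 -0.43   0.044]
[275.57437296 222.48510066] [275.59998396 258.21075751] [276.50898554 175.93518585]
```

Call:
{"fn": "step_arm", "kwargs": {
  "plan": [
    {"gripper": 40, "dx": 0, "dy": -7, "dz": -40, "roll": -0.5},
    {"gripper": 40, "dx": 0, "dy": 0, "dz": -40, "roll": 0},
    {"gripper": 40, "dx": 0, "dy": 0, "dz": -24, "roll": 0},
    {"gripper": 40, "dx": 0, "dy": 0, "dz": -8, "roll": 0},
    {"gripper": 40, "dx": 0, "dy": 0, "dz": -4, "roll": 0}
  ]
}}

```text
clock: 16.88
ee_pos: [0.4765, -0.2266, -0.0027]
ee_rot: [179.9, 0.0, 98.6]
ft_force: [0.2, 0.6, -0.1]
width: 0.397
grasp_force: 0.0
```

Call:
{"fn": "step_arm", "kwargs": {
  "plan": [
    {"gripper": 40, "dx": 0, "dy": 0, "dz": -4, "roll": 0},
    {"gripper": 40, "dx": 0, "dy": 0, "dz": -3, "roll": 0},
    {"gripper": 40, "dx": 0, "dy": 0, "dz": -2, "roll": 0},
    {"gripper": 40, "dx": 0, "dy": 0, "dz": -2, "roll": 0},
    {"gripper": 40, "dx": 0, "dy": 0, "dz": -1, "roll": 0}
  ]
}}

```text
clock: 17.5
ee_pos: [0.4753, -0.2264, -0.0157]
ee_rot: [-180.0, -0.0, 98.6]
ft_force: [0.2, -0.5, -0.6]
width: 0.402
grasp_force: 0.0
```

Call:
{"fn": "step_arm", "kwargs": {
  "plan": [
    {"gripper": 40, "dx": 0, "dy": 0, "dz": -3, "roll": 0},
    {"gripper": 0, "dx": 0, "dy": 0, "dz": 0, "roll": 0},
    {"gripper": 0, "dx": 0, "dy": 0, "dz": 0, "roll": 0},
    {"gripper": 0, "dx": 0, "dy": 0, "dz": 0, "roll": 0},
    {"gripper": 0, "dx": 0, "dy": 0, "dz": 0, "roll": 0}
  ]
}}

```text
clock: 18.12
ee_pos: [0.4753, -0.2265, -0.0186]
ee_rot: [180.0, 0.0, 98.5]
ft_force: [-0.8, 0.5, -0.6]
width: 0.171
grasp_force: 30.0
```

Call:
{"fn": "step_arm", "kwargs": {
  "plan": [
    {"gripper": 0, "dx": 0, "dy": 0, "dz": 4, "roll": 0},
    {"gripper": 0, "dx": 0, "dy": 0, "dz": 4, "roll": 0},
    {"gripper": 0, "dx": 0, "dy": 0, "dz": 6, "roll": 0},
    {"gripper": 0, "dx": 0, "dy": 0, "dz": 6, "roll": 0},
    {"gripper": 0, "dx": 0, "dy": 0, "dz": 0, "roll": 0}
  ]
}}

```text
clock: 18.75
ee_pos: [0.4757, -0.2267, 0.002]
ee_rot: [179.9, 0.0, 98.6]
ft_force: [0.3, 0.2, -4.1]
width: 0.168
grasp_force: 30.0
```

```bash
python3 - <<'E'
from h import *
s=st();print(s['wrist_torque']);w=imaging.grab_frame('wrist');f=imaging.grab_frame('scene')
cv2.imwrite('pics/v9.png',np.hstack([cv2.resize(w,(440,330)),cv2.resize(f[165:285,240:380],(358,330),interpolation=2)]))
E
```

```text
{'clock': np.float64(18.75), 'ee_pos': array([ 0.476, -0.227,  0.002]), 'ee_rot': array([1.79946e+02, 4.20000e-02, 9.85550e+01]), 'ft_force': array([ 0.345,  0.185, -4.083]), 'width': np.float64(0.168), 'grasp_force': np.float64(29.998)}
[-0.34919335 -0.02514555 -0.00564554]
```

View pics/v9.png

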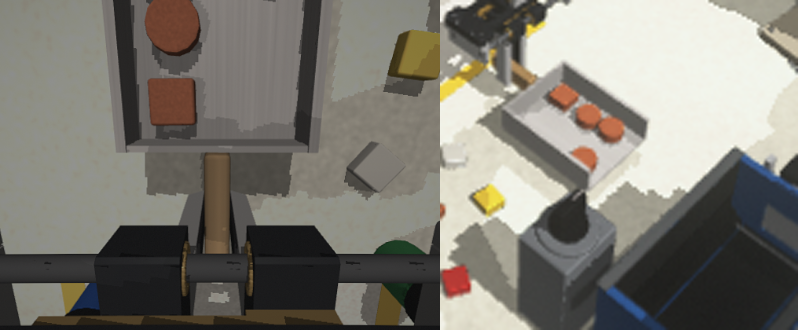

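Call:
{"fn": "step_arm", "kwargs": {
  "plan": [
    {"gripper": 0, "dx": 0, "dy": 0, "dz": 20, "roll": 0},
    {"gripper": 0, "dx": 0, "dy": 0, "dz": 35, "roll": 0},
    {"gripper": 0, "dx": 0, "dy": 0, "dz": 45, "roll": 0},
    {"gripper": 0, "dx": 0, "dy": 0, "dz": 45, "roll": 0},
    {"gripper": 0, "dx": 0, "dy": 0, "dz": 38, "roll": 0}
  ]
}}

```text
clock: 19.48
ee_pos: [0.475, -0.2263, 0.1858]
ee_rot: [180.0, -0.0, 98.5]
ft_force: [1.1, -0.1, -3.8]
width: 0.169
grasp_force: 30.0
```

Call:
{"fn": "step_arm", "kwargs": {
  "plan": [
    {"gripper": 0, "dx": 3, "dy": 12, "dz": 5, "roll": 0},
    {"gripper": 0, "dx": 5, "dy": 20, "dz": 0, "roll": 0},
    {"gripper": 0, "dx": 6, "dy": 25, "dz": 0, "roll": 0},
    {"gripper": 0, "dx": 6, "dy": 25, "dz": 0, "roll": 0},
    {"gripper": 0, "dx": 6, "dy": 25, "dz": 0, "roll": 0}
  ]
}}

```text
clock: 20.1
ee_pos: [0.5001, -0.117, 0.1874]
ee_rot: [-179.8, -0.1, 98.6]
ft_force: [0.3, 0.7, -2.4]
width: 0.167
grasp_force: 30.0
```

Call:
{"fn": "step_arm", "kwargs": {
  "plan": [
    {"gripper": 0, "dx": 6, "dy": 25, "dz": 0, "roll": 0},
    {"gripper": 0, "dx": 5, "dy": 22, "dz": 0, "roll": 0},
    {"gripper": 0, "dx": 4, "dy": 18, "dz": 0, "roll": 0},
    {"gripper": 0, "dx": 3, "dy": 13, "dz": 0, "roll": 0},
    {"gripper": 0, "dx": 1, "dy": 7, "dz": 0, "roll": 0}
  ]
}}

```text
clock: 20.72
ee_pos: [0.5201, -0.0337, 0.1889]
ee_rot: [-180.0, -0.0, 98.6]
ft_force: [-0.8, -0.2, -2.9]
width: 0.168
grasp_force: 30.0
```

```bash
cat > see.py <<'E'
from h import *
def tumb(X,O=(.523,.211),t=np.radians(8.6)):
    d=np.array(X[:2])-O; return np.r_[d[0]*np.cos(t)+d[1]*np.sin(t),-d[0]*np.sin(t)+d[1]*np.cos(t)]
def clay(n,zs,save=None):
    c=imaging.calibration(n);f=imaging.grab_frame(n)
    if save:cv2.imwrite('pics/'+save,f)
    hsv=cv2.cvtColor(f,cv2.COLOR_BGR2HSV)
    m=((hsv[...,0]>5)&(hsv[...,0]<13)&(hsv[...,1]>115)&(hsv[...,2]>70)).astype(np.uint8);k,l,S,C=cv2.connectedComponentsWithStats(m)
    for i in range(1,k):
        if 20<S[i,4]<1500:
            X=[onz(c,C[i],z) for z in zs]
            if -.6<X[0][1]<.4 and .25<X[0][0]<.75:print(n,C[i].round(0),S[i,4],*[str(x[:2].round(3))+'t'+str(tumb(x).round(3)) for x in X])
E
python3 - <<'E'
from see import *
s=st();print(s['wrist_torque'])
clay('scene',(.007,.215),'f10.png');clay('side',(.007,.215))
# tray lower front edge colors
E
```

```text
{'clock': np.float64(20.725), 'ee_pos': array([ 0.52 , -0.034,  0.189]), 'ee_rot': array([-179.954,   -0.   ,   98.582]), 'ft_force': array([-0.783, -0.202, -2.899]), 'width': np.float64(0.168), 'grasp_force': np.float64(29.999)}
[-0.42818598 -0.0698166   0.06324545]
scene [232. 144.] 63 [ 0.39  -0.581]t[-0.25  -0.763] [ 0.539 -0.335]t[-0.066 -0.543]
scene [245. 149.] 92 [ 0.369 -0.517]t[-0.261 -0.696] [ 0.522 -0.285]t[-0.075 -0.49 ]
scene [227. 171.] 48 [ 0.502 -0.449]t[-0.119 -0.65 ] [ 0.626 -0.233]t[ 0.036 -0.454]
scene [218. 186.] 41 [ 0.578 -0.393]t[-0.036 -0.606] [ 0.685 -0.189]t[ 0.101 -0.419]
scene [321. 198.] 90 [ 0.318 -0.116]t[-0.252 -0.293] [0.482 0.028]t[-0.068 -0.175]
scene [339. 212.] 198 [ 0.318 -0.028]t[-0.238 -0.205] [0.482 0.097]t[-0.057 -0.107]
scene [332. 229.] 84 [0.39  0.015]t[-0.161 -0.174] [0.538 0.131]t[ 0.003 -0.082]
scene [236. 241.] 76 [ 0.673 -0.137]t[ 0.096 -0.367] [0.76  0.011]t[ 0.204 -0.233]
side [343. 158.] 72 [ 0.501 -0.447]t[-0.12  -0.647] [ 0.456 -0.223]t[-0.132 -0.419]
side [248. 214.] 89 [ 0.674 -0.136]t[ 0.097 -0.366] [0.593 0.025]t[ 0.041 -0.194]
side [298. 232.] 176 [ 0.526 -0.129]t[-0.048 -0.337] [0.475 0.031]t[-0.074 -0.171]
side [292. 259.] 378 [ 0.51  -0.042]t[-0.051 -0.248] [0.462 0.1  ]t[-0.077 -0.101]
side [261. 264.] 188 [0.577 0.002]t[ 0.022 -0.215] [0.516 0.135]t[-0.018 -0.074]
```

Call:
{"fn": "step_arm", "kwargs": {
  "plan": [
    {"gripper": 0, "dx": -2, "dy": 8, "dz": 0, "roll": 0},
    {"gripper": 0, "dx": 0, "dy": 7, "dz": -5, "roll": 0},
    {"gripper": 0, "dx": 0, "dy": 0, "dz": -6, "roll": 0},
    {"gripper": 0, "dx": 0, "dy": 0, "dz": -4, "roll": 0},
    {"gripper": 0, "dx": 0, "dy": 0, "dz": -2, "roll": 0}
  ]
}}

```text
clock: 21.45
ee_pos: [0.5181, -0.0198, 0.172]
ee_rot: [-180.0, 0.0, 98.5]
ft_force: [-0.2, 0.1, -1.7]
width: 0.172
grasp_force: 30.0
```

Call:
{"fn": "step_arm", "kwargs": {
  "plan": [
    {"gripper": 0, "dx": 0, "dy": 0, "dz": -1, "roll": 0},
    {"gripper": 16, "dx": 0, "dy": 0, "dz": 0, "roll": 0},
    {"gripper": 16, "dx": 0, "dy": 0, "dz": 0, "roll": 0},
    {"gripper": 16, "dx": 0, "dy": 0, "dz": 0, "roll": 0},
    {"gripper": 16, "dx": 0, "dy": 0, "dz": 0, "roll": 0}
  ]
}}

```text
clock: 22.08
ee_pos: [0.5184, -0.0195, 0.1715]
ee_rot: [180.0, 0.0, 98.5]
ft_force: [-0.6, -0.7, -1.0]
width: 0.167
grasp_force: 30.0
```

```bash
python3 - <<'E'
from see import *
s=st();print(s['wrist_torque'])
clay('scene',(.2,));clay('side',(.2,))
E
```

```text
{'clock': np.float64(22.075), 'ee_pos': array([ 0.518, -0.019,  0.172]), 'ee_rot': array([1.79982e+02, 2.00000e-03, 9.85450e+01]), 'ft_force': array([-0.586, -0.67 , -0.953]), 'width': np.float64(0.167), 'grasp_force': np.float64(30.0)}
[-0.2581602   0.14813023  0.02989867]
scene [262. 119.] 767 [ 0.356 -0.414]t[-0.258 -0.593]
scene [226. 139.] 51 [ 0.527 -0.389]t[-0.086 -0.594]
scene [247. 148.] 95 [ 0.503 -0.304]t[-0.097 -0.507]
scene [264. 143.] 21 [ 0.44  -0.293]t[-0.157 -0.486]
scene [227. 171.] 48 [ 0.617 -0.248]t[ 0.025 -0.468]
scene [218. 186.] 41 [ 0.678 -0.203]t[ 0.091 -0.433]
scene [324. 205.] 91 [0.482 0.043]t[-0.065 -0.16 ]
scene [342. 219.] 199 [0.482 0.112]t[-0.055 -0.092]
scene [336. 236.] 86 [0.537 0.146]t[ 0.004 -0.067]
side [343. 158.] 71 [ 0.458 -0.239]t[-0.131 -0.435]
side [248. 214.] 91 [0.599 0.014]t[ 0.045 -0.206]
side [297. 242.] 175 [0.473 0.046]t[-0.074 -0.156]
side [291. 269.] 379 [0.46  0.114]t[-0.077 -0.086]
side [259. 274.] 185 [0.514 0.149]t[-0.018 -0.06 ]
side [ 95. 338.] 52 [0.734 0.385]t[0.235 0.141]
```

Call:
{"fn": "step_arm", "kwargs": {
  "plan": [
    {"gripper": 0, "dx": -3, "dy": 20, "dz": 6, "roll": 0},
    {"gripper": 0, "dx": -3, "dy": 20, "dz": 6, "roll": 0},
    {"gripper": 0, "dx": 0, "dy": 0, "dz": 55, "roll": 0},
    {"gripper": 0, "dx": 0, "dy": 0, "dz": 30, "roll": 0},
    {"gripper": 0, "dx": 0, "dy": 0, "dz": 10, "roll": 0}
  ]
}}

```text
clock: 22.8
ee_pos: [0.5131, 0.0207, 0.2797]
ee_rot: [179.8, -0.0, 98.6]
ft_force: [-1.0, 0.7, -4.2]
width: 0.164
grasp_force: 30.0
```

```bash
cat >> see.py <<'E'
def match(zmin=.1,zmax=.4):
    L=[]
    for n in('scene','side'):
        c=imaging.calibration(n);f=imaging.grab_frame(n);hsv=cv2.cvtColor(f,cv2.COLOR_BGR2HSV)
        m=((hsv[...,0]>5)&(hsv[...,0]<13)&(hsv[...,1]>115)&(hsv[...,2]>60)).astype(np.uint8);k,l,S,C=cv2.connectedComponentsWithStats(m)
        L.append((c,[(C[i],S[i,4]) for i in range(1,k) if 20<S[i,4]<600]))
    for u,su in L[0][1]:
        for v,sv in L[1][1]:
            X,e=tri(L[0][0],u,L[1][0],v)
            if e<.008 and zmin<X[2]<zmax and .3<X[0]<.7 and -.2<X[1]<.4: print(u.round(0),su,v.round(0),sv,'tumb',tumb(X).round(3),'z',X[2].round(3),e.round(4))
E
python3 - <<'E'
from see import *
s=st();print(s['wrist_torque']);match()
E
```

```text
{'clock': np.float64(22.8), 'ee_pos': array([0.513, 0.021, 0.28 ]), 'ee_rot': array([ 1.79848e+02, -1.30000e-02,  9.85710e+01]), 'ft_force': array([-1.015,  0.711, -4.189]), 'width': np.float64(0.164), 'grasp_force': np.float64(29.999)}
[-0.31159733 -0.02728293  0.02529097]
[340. 186.] 97 [295. 227.] 211 tumb [-0.075 -0.127] z 0.286 0.0007
[353. 200.] 106 [289. 251.] 220 tumb [-0.074 -0.081] z 0.267 0.0002
[365. 210.] 116 [287. 271.] 214 tumb [-0.078 -0.044] z 0.253 0.0005
[353. 224.] 102 [255. 269.] 216 tumb [-0.017 -0.037] z 0.251 0.0013
```

Call:
{"fn": "step_arm", "kwargs": {
  "plan": [
    {"gripper": 0, "dx": -2, "dy": 15, "dz": -15, "roll": 0},
    {"gripper": 0, "dx": -3, "dy": 20, "dz": -25, "roll": 0},
    {"gripper": 0, "dx": 0, "dy": 0, "dz": -20, "roll": 0},
    {"gripper": 0, "dx": 0, "dy": 0, "dz": 50, "roll": 0},
    {"gripper": 0, "dx": 0, "dy": 0, "dz": 20, "roll": 0}
  ]
}}

```text
clock: 23.52
ee_pos: [0.5069, 0.0567, 0.2876]
ee_rot: [-179.9, 0.0, 98.6]
ft_force: [0.5, -0.1, -3.4]
width: 0.167
grasp_force: 30.0
```

```bash
python3 - <<'E'
from see import *
s=st();print(s['wrist_torque']);match()
E
```

```text
{'clock': np.float64(23.525), 'ee_pos': array([0.507, 0.057, 0.288]), 'ee_rot': array([-1.79909e+02,  7.00000e-03,  9.85880e+01]), 'ft_force': array([ 0.497, -0.137, -3.426]), 'width': np.float64(0.167), 'grasp_force': np.float64(29.999)}
[-0.26412493 -0.06256159 -0.08952747]
[353. 198.] 100 [292. 250.] 182 tumb [-0.078 -0.084] z 0.268 0.0024
[365. 217.] 109 [285. 281.] 207 tumb [-0.076 -0.036] z 0.232 0.0039
```

Call:
{"fn": "step_arm", "kwargs": {
  "plan": [
    {"gripper": 0, "dx": 0, "dy": 0, "dz": -20, "roll": 0},
    {"gripper": 0, "dx": 0, "dy": 0, "dz": -15, "roll": 0},
    {"gripper": 0, "dx": 0, "dy": 0, "dz": 0, "roll": 0},
    {"gripper": 0, "dx": 0, "dy": 0, "dz": 30, "roll": 0},
    {"gripper": 0, "dx": 0, "dy": 0, "dz": 15, "roll": 0}
  ]
}}

```text
clock: 24.25
ee_pos: [0.5081, 0.0555, 0.2996]
ee_rot: [179.9, 0.0, 98.5]
ft_force: [-0.0, -0.1, -1.9]
width: 0.166
grasp_force: 30.0
```

Call:
{"fn": "step_arm", "kwargs": {
  "plan": [
    {"gripper": 0, "dx": 0, "dy": 0, "dz": 0, "roll": 0},
    {"gripper": 0, "dx": 0, "dy": 0, "dz": 0, "roll": 0},
    {"gripper": 0, "dx": 0, "dy": 0, "dz": 0, "roll": 0},
    {"gripper": 0, "dx": 0, "dy": 0, "dz": 0, "roll": 0},
    {"gripper": 0, "dx": 0, "dy": 0, "dz": 0, "roll": 0}
  ]
}}

```text
clock: 24.88
ee_pos: [0.5072, 0.0556, 0.2981]
ee_rot: [-180.0, 0.0, 98.5]
ft_force: [-0.1, -0.1, -2.2]
width: 0.168
grasp_force: 30.0
```

```bash
python3 - <<'E'
from see import *
s=st();print(s['wrist_torque']);match(.05)
clay('scene',(.09,),'f13.png');clay('side',(.09,),'d13.png')
E
```

```text
{'clock': np.float64(24.875), 'ee_pos': array([0.507, 0.056, 0.298]), 'ee_rot': array([-1.79977e+02,  3.00000e-03,  9.85460e+01]), 'ft_force': array([-0.071, -0.064, -2.154]), 'width': np.float64(0.168), 'grasp_force': np.float64(29.999)}
[-0.19169638 -0.02570373  0.02478435]
[365. 250.] 72 [289. 326.] 64 tumb [-0.092 -0.018] z 0.094 0.0001
scene [257. 116.] 599 [ 0.255 -0.584]t[-0.384 -0.746]
scene [252. 145.] 172 [ 0.396 -0.43 ]t[-0.222 -0.614]
scene [227. 139.] 69 [ 0.446 -0.52 ]t[-0.185 -0.712]
scene [227. 171.] 47 [ 0.552 -0.363]t[-0.057 -0.571]
scene [218. 186.] 41 [ 0.621 -0.311]t[ 0.019 -0.531]
scene [236. 241.] 76 [ 0.708 -0.078]t[ 0.139 -0.313]
scene [365. 250.] 63 [0.43  0.178]t[-0.097 -0.019]
scene [375. 264.] 156 [0.445 0.227]t[-0.074  0.028]
scene [363. 272.] 99 [0.493 0.226]t[-0.028  0.02 ]
side [343. 158.] 72 [ 0.483 -0.358]t[-0.125 -0.556]
side [311. 163.] 28 [ 0.558 -0.303]t[-0.042 -0.514]
```

Call:
{"fn": "step_arm", "kwargs": {
  "plan": [
    {"gripper": 0, "dx": 0, "dy": 0, "dz": 15, "roll": 0},
    {"gripper": 0, "dx": 0, "dy": -15, "dz": 15, "roll": 0},
    {"gripper": 0, "dx": -5, "dy": -30, "dz": 0, "roll": 0},
    {"gripper": 0, "dx": -9, "dy": -35, "dz": 0, "roll": 0},
    {"gripper": 0, "dx": -10, "dy": -35, "dz": 0, "roll": 0}
  ]
}}

```text
clock: 25.7
ee_pos: [0.4833, -0.0619, 0.3298]
ee_rot: [179.9, 0.0, 98.5]
ft_force: [0.3, -0.3, -3.2]
width: 0.171
grasp_force: 30.0
```

Call:
{"fn": "step_arm", "kwargs": {
  "plan": [
    {"gripper": 0, "dx": -10, "dy": -35, "dz": -10, "roll": 0},
    {"gripper": 0, "dx": -8, "dy": -25, "dz": -25, "roll": 0},
    {"gripper": 0, "dx": -4, "dy": -15, "dz": -35, "roll": 0},
    {"gripper": 0, "dx": 0, "dy": 0, "dz": -35, "roll": 0},
    {"gripper": 0, "dx": 0, "dy": 0, "dz": -25, "roll": 0}
  ]
}}

```text
clock: 26.32
ee_pos: [0.4612, -0.1359, 0.1984]
ee_rot: [180.0, 0.0, 98.5]
ft_force: [0.4, 0.4, -2.6]
width: 0.17
grasp_force: 30.0
```

Call:
{"fn": "step_arm", "kwargs": {
  "plan": [
    {"gripper": 0, "dx": 0, "dy": 0, "dz": -20, "roll": 0},
    {"gripper": 0, "dx": 0, "dy": 0, "dz": -20, "roll": 0},
    {"gripper": 0, "dx": 0, "dy": 0, "dz": -12, "roll": 0},
    {"gripper": 0, "dx": 0, "dy": 0, "dz": -8, "roll": 0},
    {"gripper": 0, "dx": 0, "dy": 0, "dz": 0, "roll": 0}
  ]
}}

```text
clock: 26.95
ee_pos: [0.4614, -0.1347, 0.1385]
ee_rot: [180.0, 0.0, 98.5]
ft_force: [-0.3, -0.3, -1.5]
width: 0.168
grasp_force: 30.0
```

Call:
{"fn": "step_arm", "kwargs": {
  "plan": [
    {"gripper": 0, "dx": 0, "dy": -3, "dz": -12, "roll": 0},
    {"gripper": 0, "dx": 1, "dy": -6, "dz": -10, "roll": 0},
    {"gripper": 0, "dx": 2, "dy": -13, "dz": -10, "roll": 0},
    {"gripper": 0, "dx": 2, "dy": -13, "dz": -10, "roll": 0},
    {"gripper": 0, "dx": 2, "dy": -12, "dz": -12, "roll": 0}
  ]
}}

```text
clock: 27.58
ee_pos: [0.4684, -0.1825, 0.0837]
ee_rot: [180.0, 0.0, 98.5]
ft_force: [0.5, 0.1, 2.2]
width: 0.167
grasp_force: 30.0
```

Call:
{"fn": "step_arm", "kwargs": {
  "plan": [
    {"gripper": 0, "dx": 2, "dy": -12, "dz": -13, "roll": 0},
    {"gripper": 0, "dx": 1.5, "dy": -10, "dz": -14, "roll": 0},
    {"gripper": 0, "dx": 1.5, "dy": -9, "dz": -14, "roll": 0},
    {"gripper": 0, "dx": 1, "dy": -7, "dz": -15, "roll": 0},
    {"gripper": 0, "dx": 1, "dy": -7, "dz": -15, "roll": 0}
  ]
}}

```text
clock: 28.2
ee_pos: [0.4756, -0.227, 0.0124]
ee_rot: [180.0, 0.0, 98.5]
ft_force: [0.9, -1.2, 1.3]
width: 0.165
grasp_force: 30.0
```

Call:
{"fn": "step_arm", "kwargs": {
  "plan": [
    {"gripper": 0, "dx": 0.5, "dy": -4, "dz": -14, "roll": 0},
    {"gripper": 0, "dx": 0.5, "dy": -4, "dz": -10, "roll": 0},
    {"gripper": 0, "dx": 0, "dy": -2, "dz": -5, "roll": 0},
    {"gripper": 0, "dx": 0, "dy": 0, "dz": 0, "roll": 0},
    {"gripper": 0, "dx": 0, "dy": 0, "dz": 0, "roll": 0}
  ]
}}

```text
clock: 28.82
ee_pos: [0.4762, -0.2362, -0.0155]
ee_rot: [-180.0, 0.0, 98.6]
ft_force: [-0.6, 1.0, -1.7]
width: 0.166
grasp_force: 30.0
```

```bash
python3 - <<'E'
from h import *
s=st();print(s['wrist_torque'])
E
```

```text
{'clock': np.float64(28.825), 'ee_pos': array([ 0.476, -0.236, -0.016]), 'ee_rot': array([-1.79992e+02,  5.00000e-03,  9.85830e+01]), 'ft_force': array([-0.632,  1.018, -1.678]), 'width': np.float64(0.166), 'grasp_force': np.float64(29.998)}
[0.04203456 0.06467539 0.01024393]
```

Call:
{"fn": "step_arm", "kwargs": {
  "plan": [
    {"gripper": 0, "dx": 0, "dy": 0, "dz": -2.5, "roll": 0},
    {"gripper": 40, "dx": 0, "dy": 0, "dz": 0, "roll": 0},
    {"gripper": 40, "dx": 0, "dy": 0, "dz": 0, "roll": 0},
    {"gripper": 40, "dx": 0, "dy": 0, "dz": 0, "roll": 0},
    {"gripper": 40, "dx": 0, "dy": 0, "dz": 20, "roll": 0}
  ]
}}

```text
clock: 29.45
ee_pos: [0.4752, -0.2359, 0.0011]
ee_rot: [-179.9, -0.1, 98.5]
ft_force: [-0.3, -0.1, 0.8]
width: 0.401
grasp_force: 0.0
```

Call:
{"fn": "step_arm", "kwargs": {
  "plan": [
    {"gripper": 55, "dx": 0, "dy": 0, "dz": 60, "roll": 0},
    {"gripper": 55, "dx": 0, "dy": 0, "dz": 60, "roll": 0},
    {"gripper": 55, "dx": 20, "dy": -50, "dz": 30, "roll": 0},
    {"gripper": 55, "dx": 22, "dy": -50, "dz": 30, "roll": 0},
    {"gripper": 55, "dx": 22, "dy": -50, "dz": 30, "roll": 0}
  ]
}}

```text
clock: 30.08
ee_pos: [0.5411, -0.3873, 0.2133]
ee_rot: [180.0, 0.0, 98.6]
ft_force: [1.7, -0.7, -0.9]
width: 0.55
grasp_force: 0.0
```

Call:
{"fn": "step_arm", "kwargs": {
  "plan": [
    {"gripper": 55, "dx": 0, "dy": -14, "dz": 40, "roll": 0},
    {"gripper": 55, "dx": 0, "dy": 0, "dz": 0, "roll": 0},
    {"gripper": 55, "dx": 0, "dy": 0, "dz": 0, "roll": 0},
    {"gripper": 55, "dx": 0, "dy": 0, "dz": 0, "roll": 0},
    {"gripper": 55, "dx": 0, "dy": 0, "dz": 0, "roll": 0}
  ]
}}

```text
clock: 30.7
ee_pos: [0.5402, -0.3993, 0.251]
ee_rot: [-179.9, -0.1, 98.6]
ft_force: [-1.2, -0.1, 0.4]
width: 0.549
grasp_force: 0.0
```

```bash
cat >> see.py <<'E'
def wclay(save):
    s=st();c=imaging.calibration('wrist');w=imaging.grab_frame('wrist');cv2.imwrite('pics/'+save,w);hsv=cv2.cvtColor(w,cv2.COLOR_BGR2HSV)
    m=((hsv[...,0]>5)&(hsv[...,0]<13)&(hsv[...,1]>115)&(hsv[...,2]>60)).astype(np.uint8);k,l,S,C=cv2.connectedComponentsWithStats(m)
    for i in range(1,k):
        if 80<S[i,4]<3000:
            q=max(cv2.findContours((l==i).astype(np.uint8),0,2)[0],key=cv2.contourArea)[:,0].astype(float)
            Q=np.array([onz(c,p,.011)[:2] for p in q],np.float32)*1000
            r=cv2.minAreaRect(Q);(x,y),rad=cv2.minEnclosingCircle(Q)
            print('clay',C[i].round(0),S[i,4],'c',np.round(r[0],1),'size',np.round(r[1],1),'ang',round(r[2],1),'R',round(rad,1),'fill',round(cv2.contourArea(Q)/(3.1416*rad**2),2))
    m=(w.max(2)<45).astype(np.uint8)
    k,l,S,C=cv2.connectedComponentsWithStats(m)
    for i in range(1,k):
        if 300<S[i,4]<4000 and C[i,1]<300: print('black cap',C[i].round(0),S[i,4],onz(c,C[i],.062)[:2].round(3))
E
python3 - <<'E'
from see import *
wclay('w14.png')
clay('scene',(.007,),'f14.png')
E
```

```text
{'clock': np.float64(30.7), 'ee_pos': array([ 0.54 , -0.399,  0.251]), 'ee_rot': array([-1.79943e+02, -8.90000e-02,  9.85940e+01]), 'ft_force': array([-1.224, -0.053,  0.375]), 'width': np.float64(0.549), 'grasp_force': np.float64(0.0)}
clay [306. 179.] 458 c [ 578.7 -388.5] size [31.2 31.9] ang 54.0 R 16.5 fill 0.91
clay [245. 212.] 446 c [ 501.8 -445.7] size [30.5 28.9] ang 62.0 R 19.4 fill 0.68
clay [125. 249.] 2829 c [ 351.3 -536.8] size [116.2  99.7] ang 0.4 R 69.9 fill 0.45
clay [ 37. 302.] 1020 c [ 226.6 -629.9] size [79.1 58.7] ang 8.3 R 45.9 fill 0.39
clay [ 28. 390.] 644 c [ 201.1 -780.5] size [25.1 97.2] ang 8.7 R 50.0 fill 0.24
clay [325. 364.] 178 c [ 651.5 -671.2] size [39.3 16.2] ang 8.7 R 20.9 fill 0.3
black cap [214.   6.] 376 [ 0.444 -0.215]
black cap [270.   6.] 440 [ 0.504 -0.207]
black cap [382.  94.] 1748 [ 0.641 -0.274]
black cap [162. 122.] 1615 [ 0.397 -0.342]
black cap [361. 250.] 860 [ 0.657 -0.461]
scene [227. 171.] 46 [ 0.502 -0.449]t[-0.119 -0.649]
scene [218. 187.] 54 [ 0.578 -0.392]t[-0.036 -0.605]
scene [236. 241.] 76 [ 0.673 -0.137]t[ 0.096 -0.367]
scene [365. 250.] 65 [0.369 0.143]t[-0.162 -0.044]
scene [370. 267.] 273 [0.407 0.196]t[-0.117  0.003]
```

Call:
{"fn": "step_arm", "kwargs": {
  "plan": [
    {"gripper": 55, "dx": 20, "dy": 5, "dz": -55, "roll": 0},
    {"gripper": 55, "dx": 19, "dy": 5.5, "dz": -55, "roll": 0},
    {"gripper": 55, "dx": 0, "dy": 0, "dz": -60, "roll": 0},
    {"gripper": 55, "dx": 0, "dy": 0, "dz": -50, "roll": 0},
    {"gripper": 55, "dx": 0, "dy": 0, "dz": -30, "roll": 0}
  ]
}}

```text
clock: 31.42
ee_pos: [0.5779, -0.3884, -0.0014]
ee_rot: [-179.8, -0.2, 98.6]
ft_force: [0.2, 0.6, -0.2]
width: 0.553
grasp_force: 0.0
```

Call:
{"fn": "step_arm", "kwargs": {
  "plan": [
    {"gripper": 55, "dx": 0, "dy": 0, "dz": -14, "roll": 0},
    {"gripper": 55, "dx": 0, "dy": 0, "dz": -8, "roll": 0},
    {"gripper": 55, "dx": 0, "dy": 0, "dz": -4, "roll": 0},
    {"gripper": 55, "dx": 0, "dy": 0, "dz": -2, "roll": 0},
    {"gripper": 55, "dx": 0, "dy": 0, "dz": 0, "roll": 0}
  ]
}}

```text
clock: 32.05
ee_pos: [0.5797, -0.3902, -0.0254]
ee_rot: [179.9, 0.0, 98.6]
ft_force: [0.6, 0.2, 0.0]
width: 0.552
grasp_force: 0.0
```

Down 4 more, then close and lift.

Call:
{"fn": "step_arm", "kwargs": {
  "plan": [
    {"gripper": 55, "dx": 0, "dy": 0, "dz": -3, "roll": 0},
    {"gripper": 55, "dx": 0, "dy": 0, "dz": -1.5, "roll": 0},
    {"gripper": 0, "dx": 0, "dy": 0, "dz": 0, "roll": 0},
    {"gripper": 0, "dx": 0, "dy": 0, "dz": 0, "roll": 0},
    {"gripper": 0, "dx": 0, "dy": 0, "dz": 0, "roll": 0}
  ]
}}

```text
clock: 32.67
ee_pos: [0.5793, -0.3899, -0.0306]
ee_rot: [180.0, -0.0, 98.5]
ft_force: [-0.1, 0.3, -1.4]
width: 0.351
grasp_force: 30.0
```

Call:
{"fn": "step_arm", "kwargs": {
  "plan": [
    {"gripper": 0, "dx": 0, "dy": 0, "dz": 0, "roll": 0},
    {"gripper": 0, "dx": 0, "dy": 0, "dz": 20, "roll": 0},
    {"gripper": 0, "dx": 0, "dy": 0, "dz": 60, "roll": 0},
    {"gripper": 0, "dx": 0, "dy": 0, "dz": 60, "roll": 0},
    {"gripper": 0, "dx": 0, "dy": 0, "dz": 60, "roll": 0}
  ]
}}

```text
clock: 33.3
ee_pos: [0.5792, -0.3902, 0.173]
ee_rot: [179.9, 0.1, 98.5]
ft_force: [0.6, 0.6, -0.8]
width: 0.35
grasp_force: 30.0
```

Call:
{"fn": "step_arm", "kwargs": {
  "plan": [
    {"gripper": 0, "dx": -2.4, "dy": 40, "dz": 40, "roll": 0},
    {"gripper": 0, "dx": -2.4, "dy": 56, "dz": 20, "roll": 0},
    {"gripper": 0, "dx": -2.4, "dy": 61, "dz": 0, "roll": 0},
    {"gripper": 0, "dx": -2.4, "dy": 61, "dz": 0, "roll": 0},
    {"gripper": 0, "dx": -2.4, "dy": 61, "dz": 0, "roll": 0}
  ]
}}

```text
clock: 33.92
ee_pos: [0.5671, -0.1091, 0.231]
ee_rot: [179.9, -0.0, 98.5]
ft_force: [1.6, -0.5, -0.4]
width: 0.355
grasp_force: 30.0
```

Call:
{"fn": "step_arm", "kwargs": {
  "plan": [
    {"gripper": 0, "dx": -2.4, "dy": 61, "dz": 0, "roll": 0},
    {"gripper": 0, "dx": -2.4, "dy": 61, "dz": 0, "roll": 0},
    {"gripper": 0, "dx": -2.4, "dy": 61, "dz": 0, "roll": 0},
    {"gripper": 0, "dx": -2.4, "dy": 61, "dz": 0, "roll": 0},
    {"gripper": 0, "dx": -2, "dy": 61, "dz": 0, "roll": 0}
  ]
}}

```text
clock: 34.55
ee_pos: [0.5556, 0.1959, 0.2311]
ee_rot: [179.9, -0.0, 98.5]
ft_force: [1.7, -0.1, 0.0]
width: 0.354
grasp_force: 30.0
```

Call:
{"fn": "step_arm", "kwargs": {
  "plan": [
    {"gripper": 0, "dx": 0, "dy": 0, "dz": -50, "roll": 0},
    {"gripper": 0, "dx": 0, "dy": 0, "dz": -50, "roll": 0},
    {"gripper": 0, "dx": 0, "dy": 0, "dz": -30, "roll": 0},
    {"gripper": 50, "dx": 0, "dy": 0, "dz": 0, "roll": 0},
    {"gripper": 50, "dx": 0, "dy": 0, "dz": 0, "roll": 0}
  ]
}}

```text
clock: 35.17
ee_pos: [0.5571, 0.1941, 0.1014]
ee_rot: [179.8, -0.0, 98.5]
ft_force: [-0.0, 0.5, 0.7]
width: 0.492
grasp_force: 0.0
```

Call:
{"fn": "step_arm", "kwargs": {
  "plan": [
    {"gripper": 50, "dx": 0, "dy": 0, "dz": 0, "roll": 0},
    {"gripper": 50, "dx": 0, "dy": 0, "dz": 50, "roll": 0},
    {"gripper": 55, "dx": 0, "dy": 0, "dz": 60, "roll": 0},
    {"gripper": 55, "dx": 0, "dy": 0, "dz": 50, "roll": 0},
    {"gripper": 55, "dx": 0, "dy": -60, "dz": 0, "roll": -10}
  ]
}}

```text
clock: 35.8
ee_pos: [0.559, 0.1387, 0.2642]
ee_rot: [179.5, -0.3, 88.9]
ft_force: [0.8, -0.7, -0.4]
width: 0.549
grasp_force: 0.0
```

```bash
python3 - <<'E'
from see import *
s=st();print(s['joint_pos'].round(0));clay('scene',(.007,.09),'f15.png');clay('side',(.007,.09),'d15.png')
E
```

```text
{'clock': np.float64(35.8), 'ee_pos': array([0.559, 0.139, 0.264]), 'ee_rot': array([179.462,  -0.328,  88.855]), 'ft_force': array([ 0.826, -0.651, -0.352]), 'width': np.float64(0.549), 'grasp_force': np.float64(0.0)}
[-44.  30.  44.  93. -22.  66.   4.]
scene [259. 137.] 36 [ 0.269 -0.553]t[-0.366 -0.718] [ 0.338 -0.458]t[-0.282 -0.634]
scene [227. 171.] 43 [ 0.502 -0.449]t[-0.119 -0.649] [ 0.552 -0.362]t[-0.057 -0.571]
scene [236. 241.] 76 [ 0.673 -0.137]t[ 0.096 -0.367] [ 0.708 -0.078]t[ 0.139 -0.313]
scene [365. 250.] 67 [0.369 0.143]t[-0.162 -0.044] [0.43  0.178]t[-0.097 -0.019]
scene [370. 267.] 271 [0.407 0.196]t[-0.117  0.003] [0.465 0.227]t[-0.055  0.024]
scene [340. 276.] 114 [0.504 0.163]t[-0.026 -0.045] [0.554 0.196]t[ 0.028 -0.019]
side [343. 158.] 63 [ 0.501 -0.448]t[-0.121 -0.649] [ 0.483 -0.359]t[-0.125 -0.558]
side [248. 214.] 90 [ 0.674 -0.136]t[ 0.098 -0.365] [ 0.642 -0.071]t[ 0.076 -0.297]
side [237. 316.] 162 [0.572 0.155]t[ 0.04  -0.062] [0.548 0.196]t[ 0.022 -0.018]
```

Call:
{"fn": "step_arm", "kwargs": {
  "plan": [
    {"gripper": 55, "dx": -5.7, "dy": -58.4, "dz": 0, "roll": -9},
    {"gripper": 55, "dx": -5.7, "dy": -58.4, "dz": 0, "roll": -9},
    {"gripper": 55, "dx": -5.7, "dy": -58.4, "dz": 0, "roll": -8.9},
    {"gripper": 55, "dx": -5.7, "dy": -58.4, "dz": 0, "roll": 0},
    {"gripper": 55, "dx": -5.7, "dy": -58.4, "dz": 0, "roll": 0}
  ]
}}

```text
clock: 36.52
ee_pos: [0.5272, -0.1595, 0.2604]
ee_rot: [179.9, -0.1, 61.7]
ft_force: [1.4, 1.0, 0.4]
width: 0.553
grasp_force: 0.0
```

Call:
{"fn": "step_arm", "kwargs": {
  "plan": [
    {"gripper": 55, "dx": -5.7, "dy": -58.4, "dz": 0, "roll": 0},
    {"gripper": 55, "dx": -5.7, "dy": -58.4, "dz": 0, "roll": 0},
    {"gripper": 55, "dx": -5.7, "dy": -58.4, "dz": -40, "roll": 0},
    {"gripper": 55, "dx": -5.7, "dy": -58, "dz": -40, "roll": 0},
    {"gripper": 55, "dx": -5.7, "dy": -57, "dz": -40, "roll": 0}
  ]
}}

```text
clock: 37.15
ee_pos: [0.5011, -0.43, 0.153]
ee_rot: [179.9, -0.0, 61.7]
ft_force: [-0.6, 1.1, 0.6]
width: 0.545
grasp_force: 0.0
```

Call:
{"fn": "step_arm", "kwargs": {
  "plan": [
    {"gripper": 55, "dx": 0, "dy": 0, "dz": -40, "roll": 0},
    {"gripper": 55, "dx": 0, "dy": 0, "dz": 0, "roll": 0},
    {"gripper": 55, "dx": 0, "dy": 0, "dz": 0, "roll": 0},
    {"gripper": 55, "dx": 0, "dy": 0, "dz": 0, "roll": 0},
    {"gripper": 55, "dx": 0, "dy": 0, "dz": 0, "roll": 0}
  ]
}}

```text
clock: 37.78
ee_pos: [0.5016, -0.4284, 0.1146]
ee_rot: [179.9, 0.0, 61.7]
ft_force: [0.4, 0.4, -0.3]
width: 0.55
grasp_force: 0.0
```

```bash
python3 - <<'E'
from see import *
wclay('w16.png')
E
```

```text
{'clock': np.float64(37.775), 'ee_pos': array([ 0.502, -0.428,  0.115]), 'ee_rot': array([1.79863e+02, 8.00000e-03, 6.17150e+01]), 'ft_force': array([ 0.364,  0.436, -0.311]), 'width': np.float64(0.55), 'grasp_force': np.float64(0.0)}
clay [285. 219.] 901 c [ 502.2 -445.7] size [30.2 28.4] ang 61.6 R 19.7 fill 0.68
clay [523. 301.] 1947 c [ 679.6 -638.8] size [46.3 70.9] ang 23.4 R 36.7 fill 0.51
clay [525. 381.] 682 c [ 645.4 -737.5] size [62.3 18. ] ang 61.4 R 32.0 fill 0.27
black cap [66. 13.] 1053 [ 0.442 -0.228]
black cap [441.  34.] 491 [ 0.668 -0.365]
black cap [469. 167.] 3391 [ 0.653 -0.464]
black cap [113. 185.] 3718 [ 0.401 -0.343]
```

Call:
{"fn": "step_arm", "kwargs": {
  "plan": [
    {"gripper": 55, "dx": 0, "dy": -17, "dz": -40, "roll": 0},
    {"gripper": 55, "dx": 0, "dy": 0, "dz": -50, "roll": 0},
    {"gripper": 55, "dx": 0, "dy": 0, "dz": -35, "roll": 0},
    {"gripper": 55, "dx": 0, "dy": 0, "dz": -12, "roll": 0},
    {"gripper": 55, "dx": 0, "dy": 0, "dz": -7.5, "roll": 0}
  ]
}}

```text
clock: 38.45
ee_pos: [0.501, -0.446, -0.031]
ee_rot: [179.9, 0.0, 61.7]
ft_force: [0.8, -0.4, 0.2]
width: 0.551
grasp_force: 0.0
```

Call:
{"fn": "step_arm", "kwargs": {
  "plan": [
    {"gripper": 55, "dx": 0, "dy": 0, "dz": 0, "roll": 0},
    {"gripper": 0, "dx": 0, "dy": 0, "dz": 0, "roll": 0},
    {"gripper": 0, "dx": 0, "dy": 0, "dz": 0, "roll": 0},
    {"gripper": 0, "dx": 0, "dy": 0, "dz": 0, "roll": 0},
    {"gripper": 0, "dx": 0, "dy": 0, "dz": 0, "roll": 0}
  ]
}}

```text
clock: 39.08
ee_pos: [0.5011, -0.4458, -0.0307]
ee_rot: [179.9, 0.0, 61.7]
ft_force: [-0.2, 0.6, 4.1]
width: 0.313
grasp_force: 30.0
```

Call:
{"fn": "step_arm", "kwargs": {
  "plan": [
    {"gripper": 0, "dx": 0, "dy": 0, "dz": 20, "roll": 0},
    {"gripper": 0, "dx": 0, "dy": 0, "dz": 60, "roll": 0},
    {"gripper": 0, "dx": 0, "dy": 0, "dz": 60, "roll": 0},
    {"gripper": 0, "dx": 0, "dy": 0, "dz": 60, "roll": 0},
    {"gripper": 0, "dx": 0, "dy": 0, "dz": 60, "roll": 0}
  ]
}}

```text
clock: 39.7
ee_pos: [0.5, -0.4453, 0.2317]
ee_rot: [180.0, 0.0, 61.6]
ft_force: [0.2, -0.4, -0.5]
width: 0.311
grasp_force: 30.0
```

Call:
{"fn": "step_arm", "kwargs": {
  "plan": [
    {"gripper": 0, "dx": 7.6, "dy": 59.6, "dz": 0, "roll": 9.2},
    {"gripper": 0, "dx": 7.6, "dy": 59.6, "dz": 0, "roll": 9.2},
    {"gripper": 0, "dx": 7.6, "dy": 59.6, "dz": 0, "roll": 9.2},
    {"gripper": 0, "dx": 7.6, "dy": 59.6, "dz": 0, "roll": 9.2},
    {"gripper": 0, "dx": 7.6, "dy": 59.6, "dz": 0, "roll": 0}
  ]
}}

```text
clock: 40.33
ee_pos: [0.5384, -0.1457, 0.2297]
ee_rot: [179.9, -0.0, 98.5]
ft_force: [1.6, 0.5, -0.0]
width: 0.315
grasp_force: 30.0
```

Call:
{"fn": "step_arm", "kwargs": {
  "plan": [
    {"gripper": 0, "dx": 7.6, "dy": 59.6, "dz": 0, "roll": 0},
    {"gripper": 0, "dx": 7.6, "dy": 59.6, "dz": 0, "roll": 0},
    {"gripper": 0, "dx": 7.6, "dy": 59.6, "dz": 0, "roll": 0},
    {"gripper": 0, "dx": 7.6, "dy": 59.6, "dz": 0, "roll": 0},
    {"gripper": 0, "dx": 7.6, "dy": 59.6, "dz": 0, "roll": 0}
  ]
}}

```text
clock: 40.95
ee_pos: [0.5766, 0.1521, 0.2297]
ee_rot: [179.9, 0.0, 98.4]
ft_force: [1.1, -1.0, -1.0]
width: 0.318
grasp_force: 30.0
```

Call:
{"fn": "step_arm", "kwargs": {
  "plan": [
    {"gripper": 0, "dx": 7.6, "dy": 59.6, "dz": 0, "roll": 0},
    {"gripper": 0, "dx": 0, "dy": 0, "dz": -50, "roll": 0},
    {"gripper": 0, "dx": 0, "dy": 0, "dz": -50, "roll": 0},
    {"gripper": 0, "dx": 0, "dy": 0, "dz": -25, "roll": 0},
    {"gripper": 50, "dx": 0, "dy": 0, "dz": 0, "roll": 0}
  ]
}}

```text
clock: 41.58
ee_pos: [0.5827, 0.2096, 0.1026]
ee_rot: [-179.8, 0.1, 98.4]
ft_force: [0.1, -1.0, -0.0]
width: 0.388
grasp_force: 0.0
```

Call:
{"fn": "step_arm", "kwargs": {
  "plan": [
    {"gripper": 50, "dx": 0, "dy": 0, "dz": 0, "roll": 0},
    {"gripper": 50, "dx": 0, "dy": 0, "dz": 0, "roll": 0},
    {"gripper": 50, "dx": 0, "dy": 0, "dz": 60, "roll": 0},
    {"gripper": 55, "dx": 0, "dy": 0, "dz": 60, "roll": 0},
    {"gripper": 55, "dx": 10, "dy": -50, "dz": 10, "roll": 0}
  ]
}}

```text
clock: 42.2
ee_pos: [0.5969, 0.165, 0.2388]
ee_rot: [179.5, -0.2, 98.9]
ft_force: [-0.3, -0.8, -0.4]
width: 0.55
grasp_force: 0.0
```

Call:
{"fn": "step_arm", "kwargs": {
  "plan": [
    {"gripper": 55, "dx": 15, "dy": -60, "dz": 0, "roll": 0},
    {"gripper": 55, "dx": 15, "dy": -60, "dz": 0, "roll": 0},
    {"gripper": 55, "dx": 15, "dy": -60, "dz": 0, "roll": 0},
    {"gripper": 55, "dx": 15, "dy": -60, "dz": 0, "roll": 0},
    {"gripper": 55, "dx": 0, "dy": 0, "dz": 0, "roll": 0}
  ]
}}

```text
clock: 42.82
ee_pos: [0.6541, -0.0884, 0.2353]
ee_rot: [179.9, 0.3, 97.9]
ft_force: [0.9, -0.1, -0.5]
width: 0.548
grasp_force: 0.0
```

```bash
python3 - <<'E'
from see import *
wclay('w17.png')
clay('scene',(.007,.09),'f17.png');clay('side',(.007,.09),'d17.png')
E
```

```text
{'clock': np.float64(42.825), 'ee_pos': array([ 0.654, -0.088,  0.235]), 'ee_rot': array([179.907,   0.293,  97.855]), 'ft_force': array([ 0.934, -0.107, -0.482]), 'width': np.float64(0.548), 'grasp_force': np.float64(0.0)}
clay [287. 218.] 456 c [ 673.6 -132.6] size [28.3 30. ] ang 19.6 R 19.4 fill 0.65
black cap [269.  18.] 1995 [0.621 0.088]
black cap [271.  67.] 1782 [0.63  0.042]
black cap [462.  92.] 323 [0.837 0.045]
black cap [169. 186.] 819 [ 0.53 -0.1 ]
black cap [ 77. 187.] 1575 [ 0.426 -0.115]
scene [236. 241.] 76 [ 0.673 -0.137]t[ 0.096 -0.367] [ 0.708 -0.078]t[ 0.139 -0.313]
scene [365. 250.] 63 [0.369 0.143]t[-0.162 -0.045] [0.43  0.178]t[-0.096 -0.019]
scene [375. 264.] 161 [0.386 0.197]t[-0.138  0.007] [0.445 0.227]t[-0.074  0.028]
scene [363. 272.] 99 [0.437 0.197]t[-0.087 -0.001] [0.492 0.227]t[-0.028  0.02 ]
scene [338. 280.] 185 [0.517 0.169]t[-0.012 -0.04 ] [0.566 0.202]t[ 0.041 -0.015]
side [248. 214.] 92 [ 0.674 -0.136]t[ 0.097 -0.365] [ 0.642 -0.071]t[ 0.075 -0.297]
```

Call:
{"fn": "step_arm", "kwargs": {
  "plan": [
    {"gripper": 55, "dx": 10, "dy": -23, "dz": -40, "roll": 6},
    {"gripper": 55, "dx": 10, "dy": -23, "dz": -40, "roll": 5.6},
    {"gripper": 55, "dx": 0, "dy": 0, "dz": -40, "roll": 0},
    {"gripper": 55, "dx": 0, "dy": 0, "dz": 0, "roll": 0},
    {"gripper": 55, "dx": 0, "dy": 0, "dz": 0, "roll": 0}
  ]
}}

```text
clock: 43.6
ee_pos: [0.6755, -0.1242, 0.1153]
ee_rot: [179.9, 0.0, 110.2]
ft_force: [-0.3, 0.6, 0.5]
width: 0.553
grasp_force: 0.0
```

```bash
python3 - <<'E'
from see import *
wclay('w18.png')
E
```

```text
{'clock': np.float64(43.6), 'ee_pos': array([ 0.676, -0.124,  0.115]), 'ee_rot': array([1.79877e+02, 4.10000e-02, 1.10184e+02]), 'ft_force': array([-0.347,  0.558,  0.496]), 'width': np.float64(0.553), 'grasp_force': np.float64(0.0)}
clay [272. 213.] 887 c [ 674.2 -133.2] size [28.  30.9] ang 19.4 R 19.9 fill 0.65
black cap [309.   8.] 1456 [0.644 0.027]
black cap [532.  65.] 3643 [0.809 0.048]
black cap [115. 130.] 2969 [ 0.536 -0.101]
black cap [ 40. 246.] 919 [ 0.499 -0.214]
```

Call:
{"fn": "step_arm", "kwargs": {
  "plan": [
    {"gripper": 55, "dx": -1, "dy": -10, "dz": -40, "roll": 0},
    {"gripper": 55, "dx": 0, "dy": 0, "dz": -50, "roll": 0},
    {"gripper": 55, "dx": 0, "dy": 0, "dz": -35, "roll": 0},
    {"gripper": 55, "dx": 0, "dy": 0, "dz": -12, "roll": 0},
    {"gripper": 55, "dx": 0, "dy": 0, "dz": -8, "roll": 0}
  ]
}}

```text
clock: 44.28
ee_pos: [0.6748, -0.1359, -0.03]
ee_rot: [179.9, 0.1, 110.1]
ft_force: [-0.1, -0.3, -0.3]
width: 0.547
grasp_force: 0.0
```

Call:
{"fn": "step_arm", "kwargs": {
  "plan": [
    {"gripper": 55, "dx": 0, "dy": 0, "dz": 0, "roll": 0},
    {"gripper": 0, "dx": 0, "dy": 0, "dz": 0, "roll": 0},
    {"gripper": 0, "dx": 0, "dy": 0, "dz": 0, "roll": 0},
    {"gripper": 0, "dx": 0, "dy": 0, "dz": 0, "roll": 0},
    {"gripper": 0, "dx": 0, "dy": 0, "dz": 0, "roll": 0}
  ]
}}

```text
clock: 44.9
ee_pos: [0.6738, -0.1359, -0.0307]
ee_rot: [179.9, 0.0, 110.0]
ft_force: [-0.8, 0.7, 4.9]
width: 0.319
grasp_force: 30.0
```

Call:
{"fn": "step_arm", "kwargs": {
  "plan": [
    {"gripper": 0, "dx": 0, "dy": 0, "dz": 20, "roll": 0},
    {"gripper": 0, "dx": 0, "dy": 0, "dz": 60, "roll": 0},
    {"gripper": 0, "dx": 0, "dy": 0, "dz": 60, "roll": 0},
    {"gripper": 0, "dx": 0, "dy": 0, "dz": 60, "roll": 0},
    {"gripper": 0, "dx": 0, "dy": 0, "dz": 60, "roll": 0}
  ]
}}

```text
clock: 45.52
ee_pos: [0.6727, -0.1359, 0.2318]
ee_rot: [180.0, 0.0, 110.0]
ft_force: [1.1, 0.1, -0.3]
width: 0.313
grasp_force: 30.0
```

Call:
{"fn": "step_arm", "kwargs": {
  "plan": [
    {"gripper": 0, "dx": -24, "dy": 53, "dz": 0, "roll": -6},
    {"gripper": 0, "dx": -24, "dy": 53, "dz": 0, "roll": -5.5},
    {"gripper": 0, "dx": -24, "dy": 53, "dz": 0, "roll": 0},
    {"gripper": 0, "dx": -24, "dy": 53, "dz": 0, "roll": 0},
    {"gripper": 0, "dx": -24, "dy": 53, "dz": 0, "roll": 0}
  ]
}}

```text
clock: 46.15
ee_pos: [0.5521, 0.1307, 0.2296]
ee_rot: [179.9, -0.0, 98.5]
ft_force: [1.2, 0.7, 0.2]
width: 0.31
grasp_force: 30.0
```

Call:
{"fn": "step_arm", "kwargs": {
  "plan": [
    {"gripper": 0, "dx": -25, "dy": 52, "dz": 0, "roll": 0},
    {"gripper": 0, "dx": 0, "dy": 0, "dz": -50, "roll": 0},
    {"gripper": 0, "dx": 0, "dy": 0, "dz": -50, "roll": 0},
    {"gripper": 0, "dx": 0, "dy": 0, "dz": -20, "roll": 0},
    {"gripper": 50, "dx": 0, "dy": 0, "dz": 0, "roll": 0}
  ]
}}

```text
clock: 46.78
ee_pos: [0.5272, 0.1808, 0.108]
ee_rot: [-179.9, 0.0, 98.5]
ft_force: [-0.2, 0.1, 0.3]
width: 0.393
grasp_force: 0.0
```

Call:
{"fn": "step_arm", "kwargs": {
  "plan": [
    {"gripper": 50, "dx": 0, "dy": 0, "dz": 0, "roll": 0},
    {"gripper": 50, "dx": 0, "dy": 0, "dz": 0, "roll": 0},
    {"gripper": 50, "dx": 0, "dy": 0, "dz": 60, "roll": 0},
    {"gripper": 50, "dx": 0, "dy": 0, "dz": 60, "roll": 0},
    {"gripper": 0, "dx": 0, "dy": -30, "dz": 50, "roll": 0}
  ]
}}

```text
clock: 47.4
ee_pos: [0.5287, 0.1533, 0.2815]
ee_rot: [179.8, -0.1, 98.8]
ft_force: [1.2, -0.5, -0.2]
width: 0.428
grasp_force: 0.0
```

Call:
{"fn": "step_arm", "kwargs": {
  "plan": [
    {"gripper": 0, "dx": -10, "dy": -30, "dz": 50, "roll": 10},
    {"gripper": 0, "dx": -10, "dy": 0, "dz": 40, "roll": 10},
    {"gripper": 0, "dx": 0, "dy": 0, "dz": 0, "roll": 10},
    {"gripper": 0, "dx": 0, "dy": 0, "dz": 0, "roll": 10},
    {"gripper": 0, "dx": 0, "dy": 0, "dz": 0, "roll": 0}
  ]
}}

```text
clock: 48.02
ee_pos: [0.5083, 0.1209, 0.3695]
ee_rot: [179.9, 0.0, 138.4]
ft_force: [0.4, -0.6, 0.7]
width: 0.008
grasp_force: 0.0
```

```bash
python3 - <<'E'
from see import *
s=st();print(s['joint_pos'].round(0))
clay('scene',(.007,.09),'f19.png');clay('side',(.007,.09),'d19.png')
c=imaging.calibration('wrist');w=imaging.grab_frame('wrist');f=cv2.imread('pics/f19.png');d=cv2.imread('pics/d19.png')
cv2.imwrite('pics/v19.png',np.vstack([np.hstack([cv2.resize(w,(400,300)),cv2.resize(f[140:350,180:460],(400,300))]),np.hstack([cv2.resize(d,(400,300)),cv2.resize(f[205:300,310:437],(400,300),interpolation=2)])]))
E
```

```text
{'clock': np.float64(48.025), 'ee_pos': array([0.508, 0.121, 0.37 ]), 'ee_rot': array([1.79897e+02, 1.80000e-02, 1.38415e+02]), 'ft_force': array([ 0.435, -0.557,  0.729]), 'width': np.float64(0.008), 'grasp_force': np.float64(0.0)}
[-41.  18.  34.  89. -10.  76.  43.]
scene [365. 250.] 65 [0.37  0.143]t[-0.162 -0.044] [0.431 0.178]t[-0.096 -0.019]
scene [374. 264.] 159 [0.386 0.197]t[-0.137  0.006] [0.446 0.227]t[-0.074  0.027]
scene [340. 276.] 292 [0.502 0.161]t[-0.028 -0.046] [0.552 0.194]t[ 0.026 -0.021]
scene [363. 272.] 102 [0.437 0.196]t[-0.087 -0.002] [0.493 0.226]t[-0.028  0.019]
side [296. 141.] 23 [ 0.659 -0.465]t[ 0.033 -0.689] [ 0.628 -0.374]t[ 0.016 -0.594]
side [253. 314.] 159 [0.539 0.137]t[ 0.004 -0.076] [0.517 0.179]t[-0.01  -0.031]
side [231. 315.] 279 [0.585 0.159]t[ 0.053 -0.061] [0.56  0.199]t[ 0.034 -0.017]
```

View pics/v19.png

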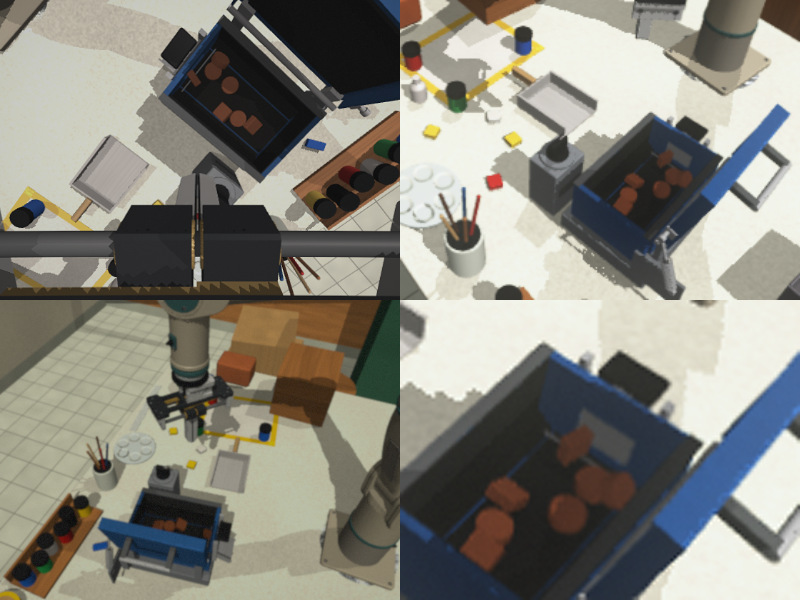

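Call:
{"fn": "step_arm", "kwargs": {
  "plan": [
    {"gripper": 0, "dx": -3.4, "dy": 53.2, "dz": 8, "roll": -10},
    {"gripper": 0, "dx": -3.4, "dy": 53.2, "dz": 0, "roll": -10},
    {"gripper": 0, "dx": -3.4, "dy": 53.2, "dz": 0, "roll": -10},
    {"gripper": 0, "dx": -3.4, "dy": 53.2, "dz": 0, "roll": -9.8},
    {"gripper": 0, "dx": -3.4, "dy": 53.2, "dz": 0, "roll": 0}
  ]
}}

```text
clock: 48.8
ee_pos: [0.4908, 0.3892, 0.3764]
ee_rot: [180.0, 0.0, 98.6]
ft_force: [0.6, -0.4, -0.0]
width: 0.005
grasp_force: 0.0
```

Call:
{"fn": "step_arm", "kwargs": {
  "plan": [
    {"gripper": 0, "dx": -3.4, "dy": 53.2, "dz": 0, "roll": 0},
    {"gripper": 0, "dx": 0, "dy": 3, "dz": 0, "roll": 0},
    {"gripper": 0, "dx": 0, "dy": 0, "dz": -50, "roll": 0},
    {"gripper": 0, "dx": 0, "dy": 0, "dz": -50, "roll": 0},
    {"gripper": 0, "dx": 0, "dy": 0, "dz": -34, "roll": 0}
  ]
}}

```text
clock: 49.42
ee_pos: [0.4872, 0.4417, 0.2404]
ee_rot: [-179.9, 0.1, 98.6]
ft_force: [0.2, 0.2, 0.2]
width: 0.003
grasp_force: 0.0
```

Call:
{"fn": "step_arm", "kwargs": {
  "plan": [
    {"gripper": 0, "dx": 0, "dy": 0, "dz": 0, "roll": 0},
    {"gripper": 0, "dx": 1.5, "dy": -10, "dz": 0, "roll": 0},
    {"gripper": 0, "dx": 1.5, "dy": -10, "dz": 0, "roll": 0},
    {"gripper": 0, "dx": 2, "dy": -15, "dz": 0, "roll": 0},
    {"gripper": 0, "dx": 2, "dy": -15, "dz": 0, "roll": 0}
  ]
}}

```text
clock: 50.05
ee_pos: [0.4957, 0.403, 0.2475]
ee_rot: [179.5, -1.0, 99.1]
ft_force: [-0.9, 12.8, 10.4]
width: 0.003
grasp_force: 6.3
```

Call:
{"fn": "step_arm", "kwargs": {
  "plan": [
    {"gripper": 0, "dx": 2.2, "dy": -15, "dz": 8, "roll": 0},
    {"gripper": 0, "dx": 2.4, "dy": -16, "dz": 6, "roll": 0},
    {"gripper": 0, "dx": 2.6, "dy": -17, "dz": 4, "roll": 0},
    {"gripper": 0, "dx": 2.6, "dy": -17, "dz": 2, "roll": 0},
    {"gripper": 0, "dx": 2.6, "dy": -17, "dz": 0, "roll": 0}
  ]
}}

```text
clock: 50.68
ee_pos: [0.5073, 0.309, 0.2624]
ee_rot: [-180.0, 0.1, 98.7]
ft_force: [1.0, 0.3, 0.3]
width: 0.005
grasp_force: 0.2
```

Call:
{"fn": "step_arm", "kwargs": {
  "plan": [
    {"gripper": 0, "dx": 2.6, "dy": -17, "dz": 0, "roll": 0},
    {"gripper": 0, "dx": 2.6, "dy": -17, "dz": 0, "roll": 0},
    {"gripper": 0, "dx": 2.6, "dy": -17, "dz": 0, "roll": 0},
    {"gripper": 0, "dx": 2.6, "dy": -17, "dz": 0, "roll": 0},
    {"gripper": 0, "dx": 0, "dy": 0, "dz": 0, "roll": 0}
  ]
}}

```text
clock: 51.3
ee_pos: [0.5181, 0.2415, 0.2628]
ee_rot: [180.0, 0.0, 98.6]
ft_force: [0.7, 0.9, -1.0]
width: -0.001
grasp_force: 0.0
```

Call:
{"fn": "step_arm", "kwargs": {
  "plan": [
    {"gripper": 0, "dx": 0, "dy": 0, "dz": 50, "roll": 10},
    {"gripper": 40, "dx": 15, "dy": -25, "dz": 15, "roll": 10},
    {"gripper": 40, "dx": 23, "dy": -36, "dz": 0, "roll": 10},
    {"gripper": 40, "dx": 23, "dy": -36, "dz": 0, "roll": 10},
    {"gripper": 40, "dx": 23, "dy": -36, "dz": 0, "roll": 10}
  ]
}}

```text
clock: 51.92
ee_pos: [0.6023, 0.1106, 0.3275]
ee_rot: [180.0, -0.0, 149.2]
ft_force: [0.8, 0.1, 0.8]
width: 0.382
grasp_force: 0.0
```

Call:
{"fn": "step_arm", "kwargs": {
  "plan": [
    {"gripper": 40, "dx": 21, "dy": -36, "dz": 0, "roll": 10},
    {"gripper": 40, "dx": 0, "dy": 0, "dz": 0, "roll": 10},
    {"gripper": 40, "dx": 0, "dy": 0, "dz": 0, "roll": 10},
    {"gripper": 40, "dx": 0, "dy": 0, "dz": 0, "roll": 10},
    {"gripper": 40, "dx": 0, "dy": 0, "dz": 0, "roll": 0}
  ]
}}

```text
clock: 52.55
ee_pos: [0.6227, 0.0752, 0.3274]
ee_rot: [180.0, -0.0, -171.3]
ft_force: [0.4, -0.7, -0.6]
width: 0.401
grasp_force: 0.0
```

```bash
python3 - <<'E'
from see import *
s=st();print(s['joint_pos'].round(0))
c=imaging.calibration('wrist');w=imaging.grab_frame('wrist');f=imaging.grab_frame('scene')
s0=cv2.imread('pics/scene0.png')
for X in([.625,.070,.184],s['ee_pos']): print(proj(c,X).round(0))
# hood mask compare
def bm(im):
    h=cv2.cvtColor(im,cv2.COLOR_BGR2HSV);return ((h[...,0]>105)&(h[...,0]<125)&(h[...,1]>130))
a,b=bm(s0)[200:330,300:420],bm(f)[200:330,300:420];print('blue iou',(a&b).sum()/(a|b).sum(),a.sum(),b.sum())
k=cv2.resize(w[:, :],(400,300));cv2.imwrite('pics/v20.png',np.hstack([k,cv2.resize(f[180:330,270:430],(320,300))]))
E
```

```text
{'clock': np.float64(52.55), 'ee_pos': array([0.623, 0.075, 0.327]), 'ee_rot': array([ 1.79950e+02, -3.00000e-03, -1.71305e+02]), 'ft_force': array([ 0.391, -0.664, -0.61 ]), 'width': np.float64(0.401), 'grasp_force': np.float64(0.0)}
[-20.  28.  17.  78.  -8.  76.  97.]
[271. 199.]
[276. 241.]
blue iou 0.987698081734779 4794 4739
```

View pics/v20.png

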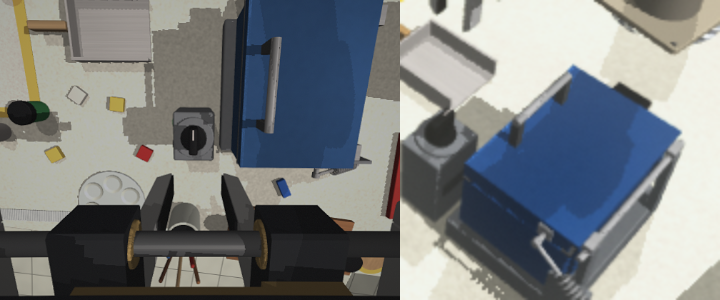

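Call:
{"fn": "step_arm", "kwargs": {
  "plan": [
    {"gripper": 40, "dx": 0.5, "dy": -4.5, "dz": -50, "roll": 0},
    {"gripper": 40, "dx": 0, "dy": 0, "dz": -60, "roll": 0},
    {"gripper": 40, "dx": 0, "dy": 0, "dz": -50, "roll": 0},
    {"gripper": 40, "dx": 0, "dy": 0, "dz": -28, "roll": 0},
    {"gripper": 40, "dx": 0, "dy": 0, "dz": -12, "roll": 0}
  ]
}}

```text
clock: 53.28
ee_pos: [0.6221, 0.0702, 0.1257]
ee_rot: [-180.0, -0.2, -171.3]
ft_force: [-0.5, -0.1, 0.6]
width: 0.4
grasp_force: 0.0
```

Call:
{"fn": "step_arm", "kwargs": {
  "plan": [
    {"gripper": 40, "dx": 0, "dy": 0, "dz": 0, "roll": 0},
    {"gripper": 0, "dx": 0, "dy": 0, "dz": 0, "roll": 0},
    {"gripper": 0, "dx": 0, "dy": 0, "dz": 0, "roll": 0},
    {"gripper": 0, "dx": 0, "dy": 0, "dz": 0, "roll": 0},
    {"gripper": 0, "dx": 0, "dy": 0, "dz": 0, "roll": 0}
  ]
}}

```text
clock: 53.9
ee_pos: [0.624, 0.069, 0.1286]
ee_rot: [-179.9, 0.1, -171.3]
ft_force: [-0.2, -2.5, 6.4]
width: 0.147
grasp_force: 30.0
```

Call:
{"fn": "step_arm", "kwargs": {
  "plan": [
    {"gripper": 0, "dx": 0, "dy": 0, "dz": 0, "roll": -8},
    {"gripper": 0, "dx": 0, "dy": 0, "dz": 0, "roll": -9},
    {"gripper": 0, "dx": 0, "dy": 0, "dz": 0, "roll": -9},
    {"gripper": 0, "dx": 0, "dy": 0, "dz": 0, "roll": -9},
    {"gripper": 0, "dx": 0, "dy": 0, "dz": 0, "roll": -9}
  ]
}}

```text
clock: 54.52
ee_pos: [0.6245, 0.0709, 0.1286]
ee_rot: [179.8, 0.1, 144.5]
ft_force: [1.1, 1.2, 4.0]
width: 0.146
grasp_force: 30.0
```

Call:
{"fn": "step_arm", "kwargs": {
  "plan": [
    {"gripper": 0, "dx": 0, "dy": 0, "dz": 0, "roll": -9},
    {"gripper": 0, "dx": 0, "dy": 0, "dz": 0, "roll": -9},
    {"gripper": 0, "dx": 0, "dy": 0, "dz": 0, "roll": -9},
    {"gripper": 0, "dx": 0, "dy": 0, "dz": 0, "roll": -9},
    {"gripper": 0, "dx": 0, "dy": 0, "dz": 0, "roll": -9}
  ]
}}

```text
clock: 55.15
ee_pos: [0.6262, 0.072, 0.1286]
ee_rot: [179.6, -0.1, 99.6]
ft_force: [5.1, 1.8, 1.4]
width: 0.148
grasp_force: 30.0
```

Call:
{"fn": "step_arm", "kwargs": {
  "plan": [
    {"gripper": 0, "dx": 0, "dy": 0, "dz": 0, "roll": -9},
    {"gripper": 0, "dx": 0, "dy": 0, "dz": 0, "roll": -9},
    {"gripper": 0, "dx": 0, "dy": 0, "dz": 0, "roll": 0},
    {"gripper": 0, "dx": 0, "dy": 0, "dz": 0, "roll": 0},
    {"gripper": 40, "dx": 0, "dy": 0, "dz": 0, "roll": 0}
  ]
}}

```text
clock: 55.78
ee_pos: [0.6239, 0.0711, 0.1278]
ee_rot: [179.9, -0.1, 81.8]
ft_force: [0.7, 0.1, 0.2]
width: 0.216
grasp_force: 0.0
```

Call:
{"fn": "step_arm", "kwargs": {
  "plan": [
    {"gripper": 40, "dx": 0, "dy": 0, "dz": 0, "roll": 0},
    {"gripper": 40, "dx": 0, "dy": 0, "dz": 0, "roll": 0},
    {"gripper": 40, "dx": 0, "dy": 0, "dz": 40, "roll": 0},
    {"gripper": 40, "dx": 0, "dy": 0, "dz": 60, "roll": 0},
    {"gripper": 40, "dx": 0, "dy": -50, "dz": 30, "roll": 0}
  ]
}}

```text
clock: 56.4
ee_pos: [0.6245, 0.024, 0.2596]
ee_rot: [179.9, -0.1, 82.2]
ft_force: [0.4, -0.5, -0.2]
width: 0.398
grasp_force: 0.0
```

```bash
python3 - <<'E'
from see import *
st()
f=imaging.grab_frame('scene');d=imaging.grab_frame('side');s0=cv2.imread('pics/scene0.png')
# orientation of the dark knob bar from scene at z .184
c=imaging.calibration('scene')
for im in(s0,f):
    m=(im[222:275,268:315].max(2)<40).astype(np.uint8);k,l,S,C=cv2.connectedComponentsWithStats(m);i=1+np.argmax(S[1:,4])
    q=np.argwhere(l==i)[:,::-1]+[268,222];r=cv2.fitEllipse(max(cv2.findContours((l==i).astype(np.uint8),0,2)[0],key=len));Q=np.array([onz(c,p,.184)[:2] for p in q])
    u,sv,v=np.linalg.svd(Q-Q.mean(0),full_matrices=False);print(S[i],Q.mean(0).round(3),np.degrees(np.arctan2(v[0,1],v[0,0])).round(0),sv.round(3))
def bm(im):
    h=cv2.cvtColor(im,cv2.COLOR_BGR2HSV);return ((h[...,0]>105)&(h[...,0]<125)&(h[...,1]>130))
a,b=bm(s0)[200:330,300:420],bm(f)[200:330,300:420];print('blue iou',(a&b).sum()/(a|b).sum())
E
```

```text
{'clock': np.float64(56.4), 'ee_pos': array([0.625, 0.024, 0.26 ]), 'ee_rot': array([ 1.79869e+02, -1.44000e-01,  8.22250e+01]), 'ft_force': array([ 0.421, -0.529, -0.186]), 'width': np.float64(0.398), 'grasp_force': np.float64(0.0)}Traceback (most recent call last):
  File "<stdin>", line 7, in <module>
    return _wrapfunc(a, 'argmax', axis=axis, out=out, **kwds)
    return bound(*args, **kwds)
ValueError: attempt to get argmax of an empty sequence
```

```bash
python3 - <<'E'
from see import *
for n in('wrist','scene'):
    c=imaging.calibration(n);f=imaging.grab_frame(n);u=proj(c,[.624,.071,.184]).astype(int);print(n,u)
    x,y=u;h=45 if n=='wrist' else 24;a0,b0=max(y-h,0),max(x-h,0);im=f[a0:y+h,b0:x+h]
    for T in(30,40,50,60):
        m=(im.max(2)<T).astype(np.uint8);k,l,S,C=cv2.connectedComponentsWithStats(m)
        if k<2: continue
        i=1+np.argmax(S[1:,4]);q=np.argwhere(l==i)[:,::-1]+[b0,a0];Q=np.array([onz(c,p,.184)[:2] for p in q])
        sv,v=np.linalg.svd(Q-Q.mean(0),full_matrices=False)[1:]
        print(T,S[i],Q.mean(0).round(3),'ang',np.degrees(np.arctan2(v[0,1],v[0,0])).round(0),'mm',np.round(sv/np.sqrt(len(Q))*3464,0))
f=imaging.grab_frame('scene');s0=cv2.imread('pics/scene0.png')
def bm(im):
    h=cv2.cvtColor(im,cv2.COLOR_BGR2HSV);return ((h[...,0]>105)&(h[...,0]<125)&(h[...,1]>130))
a,b=bm(s0)[200:330,300:420],bm(f)[200:330,300:420];print('blue iou',(a&b).sum()/(a|b).sum())
E
```

```text
wrist [265 143]
30 [  26   22   45   49 1435] [0.627 0.069] ang 40.0 mm [35. 31.]
40 [  26   22   46   49 1606] [0.626 0.07 ] ang -116.0 mm [34. 34.]
50 [  25   21   47   51 1688] [0.626 0.07 ] ang -103.0 mm [35. 34.]
60 [  25   21   47   52 1754] [0.626 0.07 ] ang -98.0 mm [36. 34.]
scene [291 238]
50 [ 16  22  15  17 127] [0.645 0.086] ang 73.0 mm [43. 28.]
60 [ 15  20  16  19 182] [0.644 0.083] ang 61.0 mm [54. 32.]
blue iou 0.9879040667361835
```

```bash
python3 - <<'E'
from see import *
c=imaging.calibration('wrist');f=imaging.grab_frame('wrist');im=f[110:180,230:300].max(2)
m=np.zeros_like(im);cv2.circle(m,(36,36),20,1,-1)
y,x=np.where((im>110)&(m>0));q=np.c_[x+230,y+110];print(len(q))
Q=np.array([onz(c,p,.184)[:2] for p in q]);v=np.linalg.svd(Q-Q.mean(0))[2][0];d=Q.mean(0)-[.626,.0705]
print(Q.mean(0).round(3),np.ptp(Q,0).round(3),'line',np.degrees(np.arctan2(v[1],v[0])),'from axis',np.degrees(np.arctan2(d[1],d[0])))
E
```

```text
55
[0.627 0.08 ] [0.004 0.015] line -98.47107409321272 from axis 84.96411026004311
```

```bash
python3 -c "
from plant import env
print(env.sign_off())"
```

```text
the job is handed in; nothing more can be done
None
```

The job is handed in, and my checks before sign-off found nothing wrong: gate pressed down to its stop, all 7 blanks in the tub, hood shut again, timer turned about 107°, empty tray left on the table, and the paint pots and glue left alone; sign-off returned no verdict.

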